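Restock the sloped ink tray and date the stock card

TASK

Restock the ink tray: take every carton from the desk, lay it flat and lengthwise in a lane of its own in the sloped tray and slide it down until its end rests against the back stop. When all are in, pull the date press's lever all the way down to stamp the stock card, hold it there a moment, and ease it back up slowly under control, never letting it spring up. Leave the tape dispenser, the mug and the calculator where they are, and finish with every carton still home against the stop.

Things in the scene. Friction and masses are not known exactly. Their poses are not given: they have to be found in the camera images.
- tray: Fixed grey tray with white sloped floor, 180 mm deep (x) by 298 mm wide (y); origin at the centre of its underside on the desk, x level towards its low far end with the back stop, y across the lanes, z up. The floor falls 20 degrees towards +x over 190 mm: its surface is 30 mm above the desk at the stop, 95 mm at the upper near edge. Stop 30 mm high, square to the floor.
- lane1 (a point): Point on the tray floor at the foot of the back stop, mid-width of lane 1 of 4 (lane 1 at the tray's -y side); axes level, as the tray's. Lanes: 72 mm pitch, 68 mm clear, with 4 mm dividers only 10 mm high; outer walls 24 mm high. Cartons may stay put on the slope by friction, so slide or push them down.
- lane2 (a point): Point on the tray floor at the foot of the back stop, mid-width of lane 2 of 4 (lane 1 at the tray's -y side); axes level, as the tray's. Lanes: 72 mm pitch, 68 mm clear, with 4 mm dividers only 10 mm high; outer walls 24 mm high. Cartons may stay put on the slope by friction, so slide or push them down.
- lane3 (a point): Point on the tray floor at the foot of the back stop, mid-width of lane 3 of 4 (lane 1 at the tray's -y side); axes level, as the tray's. Lanes: 72 mm pitch, 68 mm clear, with 4 mm dividers only 10 mm high; outer walls 24 mm high. Cartons may stay put on the slope by friction, so slide or push them down.
- lane4 (a point): Point on the tray floor at the foot of the back stop, mid-width of lane 4 of 4 (lane 1 at the tray's -y side); axes level, as the tray's. Lanes: 72 mm pitch, 68 mm clear, with 4 mm dividers only 10 mm high; outer walls 24 mm high. Cartons may stay put on the slope by friction, so slide or push them down.
- carton1_mid (a point): Centre of a loose cardboard carton of printer ink, 100 mm long (its x) by 44 mm wide (its y) by 40 mm high (its z), about 0.12 kg, lying on the desk; all cartons are alike and some may be absent. Flat on the tray floor against the stop its centre is 50 mm up the slope from the stop and 20 mm off the floor.
- carton2_mid (a point): Centre of a loose cardboard carton of printer ink, 100 mm long (its x) by 44 mm wide (its y) by 40 mm high (its z), about 0.12 kg, lying on the desk; all cartons are alike and some may be absent. Flat on the tray floor against the stop its centre is 50 mm up the slope from the stop and 20 mm off the floor.
- carton3_mid (a point): Centre of a loose cardboard carton of printer ink, 100 mm long (its x) by 44 mm wide (its y) by 40 mm high (its z), about 0.12 kg, lying on the desk; all cartons are alike and some may be absent. Flat on the tray floor against the stop its centre is 50 mm up the slope from the stop and 20 mm off the floor.
- carton4_mid (a point): Centre of a loose cardboard carton of printer ink, 100 mm long (its x) by 44 mm wide (its y) by 40 mm high (its z), about 0.12 kg, lying on the desk; all cartons are alike and some may be absent. Flat on the tray floor against the stop its centre is 50 mm up the slope from the stop and 20 mm off the floor.
- press: Fixed grey metal date press, base 200 by 110 mm, 18 mm high, with a stamp head over a white stock card; origin on the desk under the stamp head, x pointing away from its lever handle, z up. Its frame is up to 160 mm high; the lever turns on a pivot at x = 85 mm, 145 mm above the desk.
- lever (a joint): Sprung lever of the date press, rad: 0 = up at rest (rising 25 degrees towards the handle), 0.58 = bottom stop (8 degrees below level). It turns about the press's y axis. Pressing the handle down takes about 5 N at the top, 10 N at the bottom; let go, it flies up, and a return faster than 2 rad/s counts as springing up.
- lever_pad (a point): Centre of the upper face of the lever's black flat handle (55 mm along the lever, 60 mm wide, 16 mm thick), moving with the lever; 185 mm from the pivot along the lever and 8 mm above its centre line; about 230 mm above the desk when up, 127 mm when fully down. It can be pressed down from above with closed fingers.
- dispenser: Bystander: black desk tape dispenser, 130 by 52 mm, 60 mm high; origin at its underside.
- mug: Bystander: white mug, 80 mm across, 90 mm high; origin at its underside.
- calculator: Bystander: black desk calculator, 125 by 78 by 20 mm; origin at its underside.
Mind the look-alikes: they are no part of the job. What is shaped like the part that bears carton4_mid but orange is not meant.

How it is judged:
On the way, in this order (a step that is already met when the one before it is completed fails the run):
1. every carton present lies in the tray against the back stop (x of each of carton1_mid, carton2_mid, carton3_mid, carton4_mid in the frame of tray above 0.0419 m and z of carton1_mid in the frame of tray between 0.0579 and 0.0719 m and y of carton1_mid in the frame of tray between -0.13 and 0.13 m and z of carton2_mid in the frame of tray between 0.0579 and 0.0719 m and y of carton2_mid in the frame of tray between -0.13 and 0.13 m and z of carton3_mid in the frame of tray between 0.0579 and 0.0719 m and y of carton3_mid in the frame of tray between -0.13 and 0.13 m and z of carton4_mid in the frame of tray between 0.0579 and 0.0719 m and y of carton4_mid in the frame of tray between -0.13 and 0.13 m), for 0.3 s.
2. the lever is pulled all the way down (value of joint lever above 0.52 rad), for 0.2 s.
3. the lever is back up (value of joint lever below 0.04 rad), for 0.2 s.
At the end, for the whole second after the job is handed in: Every carton present lies flat in a lane of the tray with its lower end against the back stop (centre within about 8 mm of its home place down the slope and within 6 mm in height), and the lever is back up (below 0.04 rad) (all of step 1 and value of joint lever below 0.04 rad); the robot touches nothing.
It fails at once if the lever springs back up (faster than 2 rad/s) (velocity of joint lever below -2 rad/s).
It fails at once if the tape dispenser, the mug or the calculator is moved by more than 30 mm (distance of any of dispenser, mug, calculator from where it was at the start of the episode above 0.03 m).
Of carton1, carton2, carton3, carton4 only 3 to 4 are there at a start; the rules pass over those that are not, and their reading is None.
At some moment in a run one of carton1, carton2, carton3, carton4 may be knocked a few centimetres aside while the robot is not near it.
It also fails if it takes over 210 s, if anything falls off the work surface, if the arm or the gripper's body presses on something with over 40 N, if the wrist force passes 120 N, or if a joint passes its speed limit or range.

ROBOT

A 6-joint arm with a two-finger parallel gripper is mounted at the origin on the work surface. World frame = base frame: x ahead of the robot, y to its left, z up, the work surface at z = 0. Lengths are in m, angles in rad, forces in N, time in s.
With the tool pointing down it reaches from about 0.275 to 0.775 m from the base axis. Payload 14.6 kg.
Tool frame: the origin (TCP) lies on the mounting face of the last link; the fingertips stand 173 mm ahead of it and the grasp point (between the pads) lies 155 mm ahead of it; z points along the fingers, y is the line along which they close (so a half turn about z gives the same grasp; the last joint's range is limited). The gripper opens to 85 mm and grips with 20 to 120 N. Pads are 22 mm wide; open, the fingers measure 114 mm over their backs; the gripper's body (76 mm by 85 mm) begins 54 mm behind the grasp point. The pads swing forward as they close: fully open they stand 13 mm farther back than shut.
Start: joints at [1.173, 0.263, -0.048, 1.259, 0, 1.415], TCP at [0.126, 0.51, 0.405] pointing down, gripper open.
Joint ranges: [-2.65, 2.65], [-0.89, 1.7], [-1.18, 1.37], [-2.13, 2.11], [-1.35, 1.29], [-3.14, 3.14]. Speed limits (rad/s): [1.89, 1.89, 2.57, 2.79, 3.14, 3.14].

INTERFACE

Orientations are given as a rotation vector (axis times angle).
In Python, from rig import manip gives the robot as it stands.
- The arm moves only by the tool jog_arm, never from a script. Its argument "plan" is a list of rows, each an object with "xyz": the shift along the tool's x, y, z in mm, a list of three; "turn": the turn, a rotation vector about the tool's x, y, z in degrees, a list of three; "jaw": the gripper's target within -1 to 1 (fully open at 1, half-way at 0, shut at -1). A call has 1 to 20 rows; each row shifts and turns the commanded pose from where the row before left it, along the tool's axes as they then stand; what a row does not reach is not made up. A row lasts 1/8 s, in which the tool goes at most 62.5 mm and 10.7 degrees, less where a joint would pass 70% of its speed; a pose out of reach is approached as far as the arm can. A call with a gripper value outside its range is refused whole. The fingers move at their own pace and stop on an object; "grip_force" is the grip in N (left out, the last holds). Time passes only in rows, so rows that do not move let the fingers close. It gives the time, the measured TCP pose, the force, the opening and the grip force at its end, in the units of the state.
- manip.observe(): the state, without advancing time (a new reading comes with each control period).
- manip.capture(name): name is "side" or "top" or "wrist"; returns a dict with "color" (420x560x3 uint8, blue, green, red), "fx", "fy", "cx", "cy" (pixels), "R" (3x3) and "t" (3): a world point X has camera coordinates R X + t. Camera axes: x right, y down, z forward; pixel columns grow to the right and rows downward; lengths in m; the calibration is good to about 2 mm. A picture is of the moment at which its call begins. There is no depth.
- manip.sign_off(): hands the job in; it is judged then, once.
The state is a dict: "time": time; "qpos": joint angles; "dq": joint speeds; "joint_efforts": joint torques, N m; "ee_pos": TCP position; "orientation": TCP orientation; "contact_force": force on the tool from outside, world axes, zero at the start; "wrist_torque": the same for the moment, N m; "finger_gap": opening from 0.0 (shut) to 1.0 (fully open); "gripper_force": force on a finger pad.
Only numpy, scipy, OpenCV 4.12 (cv2) and the standard library are available. Lean on these libraries where they do the work, as an engineer would, in place of code of your own. Each camera call takes 0.05 s, during which the arm holds its last target. There are 200 camera calls.

## Working session

There is one attempt and no reset: what is moved stays moved. The work goes in short steps, Python scripts to look and compute and a tool call to move; the robot and the scene stay as the last step left them, time stands still between calls to the robot, and variables do not carry over. Pictures are saved under pics/ and viewed, at most 14 in all, crops included, and the job is handed in when it is done.

Besides the shell and the picture viewer there is one more tool, called after "Call:" as name(argument=value, ...) on one line, values as JSON. jog_arm: Moves the arm, as the interface text tells. Its arguments: {"type":"object","properties":{"plan":{"type":"array"},"grip_force":{"type":"number"}},"required":["plan"]}

```bash
mkdir -p pics; ls; python3 - <<'E'
from rig import manip
import cv2,json
for n in("top","side"):
    c=manip.capture(n); cv2.imwrite(f"pics/{n}0.png",c["color"]); print(n,c["fx"],c["fy"],c["cx"],c["cy"],c["R"],c["t"])
print(manip.observe())
E
```

```text
pics
top 426.78972668927435 426.78972668927435 276.79606984162575 210.6791560572065 [[ 0.03984129 -0.99920312  0.00240774]
 [-0.97418204 -0.03937929 -0.22230302]
 [ 0.22222069  0.00651126 -0.97497465]] [-0.08774557  0.58706053  1.25332491]
side 495.3522989908061 495.3522989908061 284.60879020301786 211.46924659899864 [[ 0.99620263 -0.08493326 -0.01914865]
 [-0.06880725 -0.63325892 -0.77087528]
 [ 0.0533469   0.76926555 -0.63669822]] [-0.55614029  0.12539639  1.43543976]
{'time': 0.1, 'qpos': array([ 1.17267949e+00,  2.63481867e-01, -4.88196010e-02,  1.25937504e+00,
       -2.02236375e-05,  1.41552214e+00]), 'dq': array([-0.00084363,  0.00135544,  0.00102156, -0.00060589, -0.00075253,
       -0.00179775]), 'joint_efforts': array([ 4.87954458e-03, -6.38578391e+01,  3.85063505e+01,  9.92353685e-03,
       -5.19411935e-05,  3.75656072e-06]), 'ee_pos': array([0.12621348, 0.50954083, 0.40428937]), 'orientation': array([-3.80492917e-01, -3.11824298e+00,  1.33858170e-03]), 'contact_force': array([-0.10743963,  0.68414637, -0.36683832]), 'wrist_torque': array([ 0.03048877,  0.00457271, -0.01745842]), 'gripper_force': 0.0, 'finger_gap': 0.9984833716794677}
```

View pics/top0.png

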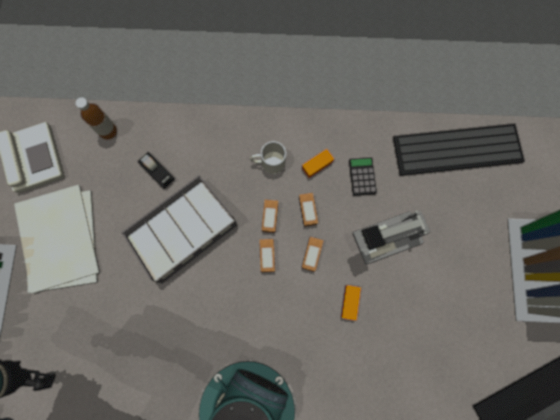

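View pics/side0.png

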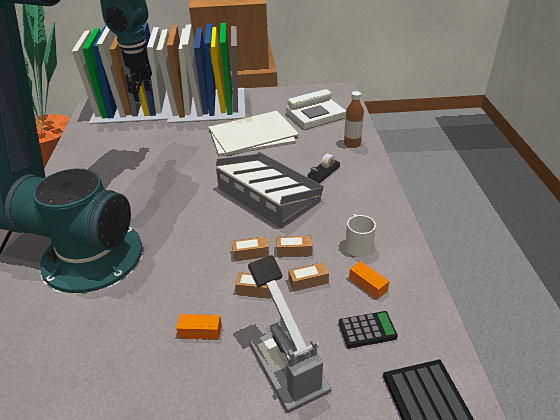

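The top view shows four white-labelled cartons at (270,216), (309,210), (267,256) and (313,254). The plain orange look-alikes are at (318,163) and (352,303). The tray is at (180,230), the press at (390,240) with its handle at (373,237), the mug at (273,155), the calculator at (362,176) and the dispenser at (156,170). I choose the labelled ones and check them in a close crop.

```bash
cat > h.py <<'E'
import numpy as np, cv2
from rig import manip
def ray(c,u,v,z):
    R=np.array(c["R"]);t=np.array(c["t"])
    d=R.T@np.array([(u-c["cx"])/c["fx"],(v-c["cy"])/c["fy"],1]);o=-R.T@t
    return o+d*(z-o[2])/d[2]
def proj(c,X):
    p=np.array(c["R"])@np.array(X,float)+np.array(c["t"]);return np.array([c["fx"]*p[0]/p[2]+c["cx"],c["fy"]*p[1]/p[2]+c["cy"]])
E
python3 - <<'E'
from h import *
c=manip.capture("top");im=c["color"]
cv2.imwrite("pics/topc.png",cv2.resize(im[145:325,110:440],None,fx=2.4,fy=2.4,interpolation=cv2.INTER_CUBIC))
c2=manip.capture("side");cv2.imwrite("pics/sidec.png",cv2.resize(c2["color"][140:410,170:440],None,fx=2.2,fy=2.2,interpolation=cv2.INTER_CUBIC))
hsv=cv2.cvtColor(im,cv2.COLOR_BGR2HSV)
m=cv2.inRange(hsv,(5,110,60),(20,255,255))
m=cv2.morphologyEx(m,cv2.MORPH_CLOSE,np.ones((9,9)))
n,l,s,ce=cv2.connectedComponentsWithStats(m)
for i in range(1,n):
    if s[i,4]>150:
        r=cv2.minAreaRect(np.argwhere(l==i)[:,::-1].astype(np.float32));print(s[i],ce[i].round(1))
        P=np.array([ray(c,u,v,.03)[:2] for u,v in cv2.boxPoints(r)]);print(np.round(P,3).tolist(),P.mean(0).round(3))
E
```

```text
[ 81 104  23  22 289] [ 91.8 114.4]
[[0.903, 0.611], [0.95, 0.575], [0.902, 0.522], [0.855, 0.557]] [0.903 0.566]
[302 149  32  29 487] [317.5 162.8]
[[0.753, -0.133], [0.818, -0.219], [0.775, -0.248], [0.711, -0.162]] [ 0.764 -0.19 ]
[300 193  18  33 190] [306.6 207.6]
[[0.653, -0.131], [0.662, -0.174], [0.562, -0.194], [0.553, -0.151]] [ 0.607 -0.162]
[260 220  16  29 232] [267.6 236.8]
[[0.48, -0.014], [0.571, -0.019], [0.568, -0.062], [0.478, -0.057]] [ 0.524 -0.038]
[341 285  20  36 554] [350.7 302.4]
[[0.274, -0.268], [0.376, -0.282], [0.371, -0.331], [0.269, -0.316]] [ 0.323 -0.299]
```

View pics/topc.png

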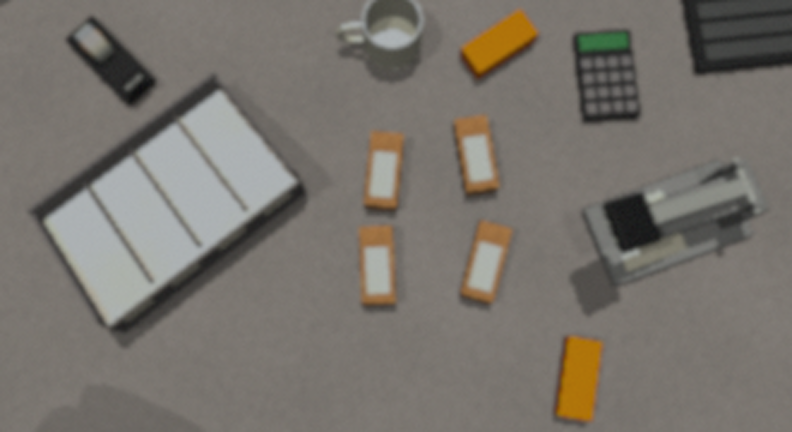

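View pics/sidec.png

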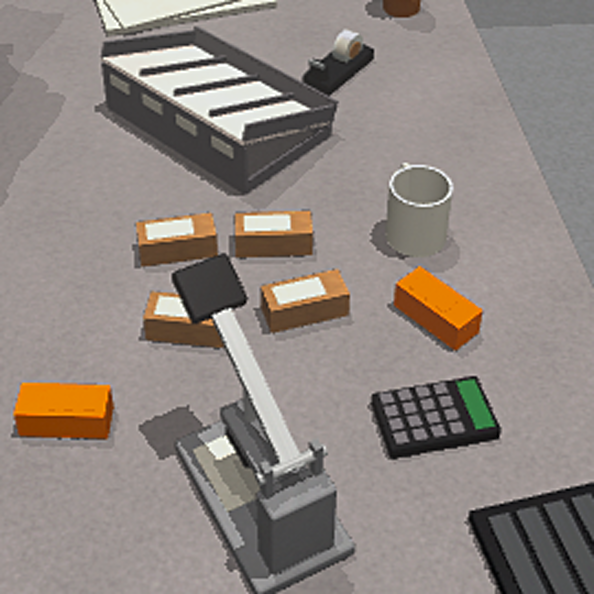

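All four cartons carry white labels, at crop positions (384,171), (477,155), (378,265) and (487,262). The plain orange boxes are excluded. In the tray, the stop is the upper-left dark edge at crop (40,212)-(217,82), and the high labelled face is at lower right. Next I fit the poses.

```bash
cat >> h.py <<'E'
from scipy.optimize import least_squares, minimize
def boxpts(x,y,a):
    return [(x+sx*.05*np.cos(a)-sy*.022*np.sin(a),y+sx*.05*np.sin(a)+sy*.022*np.cos(a),z) for sx in(-1,1) for sy in(-1,1) for z in(0,.04)]
def hull(c,p): return cv2.convexHull(np.array([proj(c,X) for X in boxpts(*p)],np.float32))
def cartons(c,seeds,K=4):
    hsv=cv2.cvtColor(c["color"],cv2.COLOR_BGR2HSV)
    m=cv2.inRange(hsv,(3,75,50),(22,255,255))|cv2.inRange(c["color"],(165,165,165),(255,255,255))
    out=[]
    for u,v in seeds:
        w=np.zeros_like(m);cv2.circle(w,(int(u),int(v)),23,255,-1);mm=m&w
        n,l,s,ce=cv2.connectedComponentsWithStats(cv2.morphologyEx(mm,cv2.MORPH_CLOSE,np.ones((3,3))))
        i=1+np.argmax(s[1:,4]);mm=(l==i).astype(np.uint8)
        big=cv2.resize(mm,None,fx=K,fy=K,interpolation=cv2.INTER_LINEAR)
        x,y=ray(c,*ce[i],.03)[:2]
        def f(p):
            q=np.zeros_like(big);cv2.fillConvexPoly(q,np.round((hull(c,(p[0],p[1],p[2]/10))+.5)*K-.5).astype(np.int32),1)
            return 1-(q&big).sum()/(q|big).sum()
        b=min((minimize(f,[x,y,a],method="Nelder-Mead",options=dict(initial_simplex=[[x,y,a],[x+.01,y,a],[x,y+.01,a],[x,y,a+2]])) for a in(-4,-2,0,2,4)),key=lambda r:r.fun)
        out.append((*b.x[:2].round(4),round(b.x[2]/10,3),round(b.fun,3)))
    return out
E
python3 - <<'E'
from h import *
c=manip.capture("top")
for r in cartons(c,[(270,216),(309,210),(267,256),(313,254)]):print(r)
def T(p,X): a=p[2];return (p[0]+X[0]*np.cos(a)-X[1]*np.sin(a),p[1]+X[0]*np.sin(a)+X[1]*np.cos(a),X[2])
px=lambda u,v:np.array([u/2.4+110,v/2.4+145])
obs=[((45,222),(.09,.142,.03)),((218,92),(.09,-.142,.03)),((112,322),(-.0885,.142,.095)),((300,182),(-.0885,-.142,.095)),
((90,188),(.09,.072,.035)),((135,155),(.09,0,.035)),((180,120),(.09,-.072,.035))]
r=least_squares(lambda p:np.concatenate([proj(c,T(p,X))-px(*o) for o,X in obs]),[.5,.2,.6],loss="soft_l1");print("tray",r.x,r.fun.round(1))
for k,z in dict(h0=(632,222,.23),piv=(745,175,.145)).items(): print(k,ray(c,*px(*z[:2]),z[2]))
s=manip.capture("side");q=lambda u,v:(u/2.2+170,v/2.2+140)
print("h side",ray(s,*q(209,287),.23))
# press: pad corners, top view + base corners
cor=[(608,205),(642,193),(658,235),(624,247)]
print([ray(c,*px(*k),.23)[:2].round(3) for k in cor])
print([ray(c,*px(*k),.018)[:2].round(3) for k in((585,210),(612,282),(740,160))],[ray(s,*q(*k),.018)[:2].round(3) for k in((177,443),(262,588),(354,547))])
E
```

```text
(np.float64(0.5828), np.float64(-0.041), np.float64(-0.047), np.float64(0.059))
(np.float64(0.6097), np.float64(-0.1634), np.float64(0.188), np.float64(0.067))
(np.float64(0.456), np.float64(-0.0384), np.float64(0.082), np.float64(0.05))
(np.float64(0.4665), np.float64(-0.1796), np.float64(-0.234), np.float64(0.052))
tray [0.52015857 0.22762156 0.71856631] [ 0.7 -0.2  1.4 -0.7  0.2  1.7 -0.8  0.  -0.2 -0.2 -0.2 -0.4 -0.6  0.4]
h0 [ 0.48999328 -0.32485161  0.23      ]
piv [ 0.56746675 -0.48074054  0.145     ]
h side [ 0.4921304  -0.33438688  0.23      ]
[array([ 0.508, -0.298]), array([ 0.523, -0.336]), array([ 0.477, -0.353]), array([ 0.462, -0.316])]
[array([ 0.54 , -0.311]), array([ 0.446, -0.346]), array([ 0.616, -0.518])] [array([ 0.447, -0.358]), array([ 0.523, -0.532]), array([ 0.617, -0.498])]
```

```bash
cat >> h.py <<'E'
from scipy.spatial.transform import Rotation as Ro
TR=(0.5202,0.2276,0.7186)
def trayM():
    return Ro.from_euler("z",TR[2]).as_matrix(),np.array([TR[0],TR[1],0])
def down(a): # tool z down, tool x along heading a (carton length), y across
    x=np.array([np.cos(a),np.sin(a),0]);z=np.array([0,0,-1.]);return np.column_stack([x,np.cross(z,x),z])
def tray_pose(y,s,h): # TCP h above floor along normal, s up slope from stop
    M,o=trayM();t=np.radians(20);n=np.array([np.sin(t),0,np.cos(t)]);u=np.array([-np.cos(t),0,np.sin(t)])
    p=np.array([.0901,y,.03])+s*u+h*n;x=-u;z=-n
    return o+M@p, M@np.column_stack([x,np.cross(z,x),z])
def cur():
    o=manip.observe();return np.array(o["ee_pos"]),Ro.from_rotvec(o["orientation"]).as_matrix()
def plan(*poses):
    """per pose: turn (tool axes, deg) after that shift in the turned tool axes (mm)"""
    p,R=cur()
    for q,S in poses:
        al=[S,S@np.diag([-1,-1,1])]
        S=min(al,key=lambda A:Ro.from_matrix(R.T@A).magnitude())
        t=np.degrees(Ro.from_matrix(R.T@S).as_rotvec());d=1000*S.T@(np.array(q)-p)
        print("turn",t.round(1),"then shift",d.round(1),"| shift before turn",(1000*R.T@(np.array(q)-p)).round(1))
        p,R=np.array(q),S
E
python3 - <<'E'
from h import *
print(cur(),manip.observe()["qpos"].round(2))
q=down(-.047)
plan(((.5828,-.041,.40),q),((.5828,-.041,.18),q),((.5828,-.041,.36),q),(np.array(tray_pose(.102,.085,.26)[0]),tray_pose(0,0,0)[1]))
E
```

```text
(array([0.12621837, 0.50958472, 0.40455802]), array([[-9.70662843e-01,  2.40444653e-01, -1.15733813e-04],
       [ 2.40444677e-01,  9.70662806e-01, -2.72945556e-04],
       [ 4.67102080e-05, -2.92765689e-04, -9.99999956e-01]])) [ 1.17  0.26 -0.05  1.26  0.    1.42]
turn [ -0.   -0.  -11.2] then shift [-481.9 -528.5    4.6] | shift before turn [-575.6 -424.6    4.7]
turn [0. 0. 0.] then shift [  0.   0. 220.] | shift before turn [  0.   0. 220.]
turn [0. 0. 0.] then shift [   0.    0. -180.] | shift before turn [   0.    0. -180.]
turn [  7.7  19.  -43.4] then shift [-234.4  345.4  -25.1] | shift before turn [ 74.3 407.6  56.6]
```

Call:
jog_arm(plan=[{"xyz": [0,0,0],"turn": [0,0,-5.6],"jaw": 1},{"xyz": [0,0,0],"turn": [0,0,-5.6],"jaw": 1},{"xyz": [-30,-33,0],"turn": [0,0,0],"jaw": 1},{"xyz": [-30,-33,0],"turn": [0,0,0],"jaw": 1},{"xyz": [-30,-33,0],"turn": [0,0,0],"jaw": 1},{"xyz": [-30,-33,0],"turn": [0,0,0],"jaw": 1},{"xyz": [-30,-33,0],"turn": [0,0,0],"jaw": 1},{"xyz": [-30,-33,0],"turn": [0,0,0],"jaw": 1},{"xyz": [-30,-33,0],"turn": [0,0,0],"jaw": 1},{"xyz": [-30,-33,0],"turn": [0,0,0],"jaw": 1},{"xyz": [-30,-33,0],"turn": [0,0,0],"jaw": 1},{"xyz": [-30,-33,0],"turn": [0,0,0],"jaw": 1},{"xyz": [-30,-33,0],"turn": [0,0,0],"jaw": 1},{"xyz": [-30,-33,0],"turn": [0,0,0],"jaw": 1},{"xyz": [-30,-33,0],"turn": [0,0,0],"jaw": 1},{"xyz": [-30,-33,0],"turn": [0,0,0],"jaw": 1},{"xyz": [0,0,0],"turn": [0,0,0],"jaw": 1},{"xyz": [0,0,0],"turn": [0,0,0],"jaw": 1}], grip_force=30)

```text
time: 2.55
ee_pos: [0.5237, 0.0284, 0.4045]
orientation: [-0.075, -3.14, -0.0]
contact_force: [-0.4, 1.8, 1.2]
finger_gap: 0.998
gripper_force: 0.0
```

```bash
python3 - <<'E'
from h import *
print(cur()[0],manip.observe()["qpos"].round(2))
c=manip.capture("wrist");cv2.imwrite("pics/w1.png",c["color"])
print(proj(c,(.5828,-.041,.04)),[proj(c,X).round() .tolist() for X in boxpts(.5828,-.041,-.047) if X[2]>0])
plan(((.5828,-.041,.18),down(-.047)))
E
```

```text
[0.52365249 0.02839886 0.40452625] [-0.1   0.26 -0.05  1.26  0.   -0.05]
[224.01745953 234.74361919] [[202.0, 194.0], [241.0, 194.0], [208.0, 272.0], [244.0, 272.0]]
turn [ 0. -0.  0.] then shift [-62.6 -66.9 224.7] | shift before turn [-62.6 -66.9 224.7]
```

View pics/w1.png

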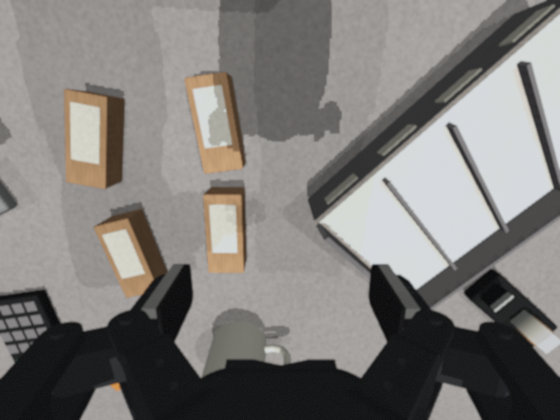

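The wrist view shows the first carton at (224,231), against a prediction of (224,235), so the fit is good. The tray is at right and the fingers are clear.

Call:
jog_arm(plan=[{"xyz": [-16,-17,0],"turn": [0,0,0],"jaw": 1},{"xyz": [-16,-17,0],"turn": [0,0,0],"jaw": 1},{"xyz": [-16,-17,0],"turn": [0,0,0],"jaw": 1},{"xyz": [-15,-16,0],"turn": [0,0,0],"jaw": 1},{"xyz": [0,0,28],"turn": [0,0,0],"jaw": 1},{"xyz": [0,0,28],"turn": [0,0,0],"jaw": 1},{"xyz": [0,0,28],"turn": [0,0,0],"jaw": 1},{"xyz": [0,0,28],"turn": [0,0,0],"jaw": 1},{"xyz": [0,0,28],"turn": [0,0,0],"jaw": 1},{"xyz": [0,0,28],"turn": [0,0,0],"jaw": 1},{"xyz": [0,0,28],"turn": [0,0,0],"jaw": 1},{"xyz": [0,0,28],"turn": [0,0,0],"jaw": 1},{"xyz": [0,0,0],"turn": [0,0,0],"jaw": 1},{"xyz": [0,0,0],"turn": [0,0,0],"jaw": 1}])

```text
time: 4.35
ee_pos: [0.5841, -0.0417, 0.1817]
orientation: [0.074, 3.14, -0.0]
contact_force: [-0.2, 0.1, 0.3]
finger_gap: 0.997
gripper_force: 0.0
```

```bash
python3 - <<'E'
from h import *
print(cur()[0])
plan(((.5828,-.041,.18),down(-.047)))
E
```

```text
[ 0.58414295 -0.0417338   0.18168553]
turn [-0.   0.1 -0. ] then shift [1.4 0.7 1.7] | shift before turn [1.4 0.7 1.7]
```

Call:
jog_arm(plan=[{"xyz": [0,0,0],"turn": [0,0,0],"jaw": -0.6},{"xyz": [0,0,0],"turn": [0,0,0],"jaw": -0.6},{"xyz": [0,0,0],"turn": [0,0,0],"jaw": -0.6},{"xyz": [0,0,0],"turn": [0,0,0],"jaw": -0.6},{"xyz": [0,0,0],"turn": [0,0,0],"jaw": -0.6},{"xyz": [0,0,0],"turn": [0,0,0],"jaw": -0.6},{"xyz": [0,0,-20],"turn": [0,0,0],"jaw": -0.6},{"xyz": [0,0,-30],"turn": [0,0,0],"jaw": -0.6},{"xyz": [0,0,-30],"turn": [0,0,0],"jaw": -0.6},{"xyz": [0,0,-30],"turn": [0,0,0],"jaw": -0.6},{"xyz": [0,0,-30],"turn": [0,0,0],"jaw": -0.6},{"xyz": [0,0,-30],"turn": [0,0,0],"jaw": -0.6},{"xyz": [0,0,0],"turn": [1.5,3.8,-8.7],"jaw": -0.6},{"xyz": [0,0,0],"turn": [1.5,3.8,-8.7],"jaw": -0.6},{"xyz": [0,0,0],"turn": [1.5,3.8,-8.7],"jaw": -0.6},{"xyz": [0,0,0],"turn": [1.5,3.8,-8.7],"jaw": -0.6},{"xyz": [0,0,0],"turn": [1.5,3.8,-8.7],"jaw": -0.6},{"xyz": [0,0,0],"turn": [0,0,0],"jaw": -0.6}])

```text
time: 6.6
ee_pos: [0.5838, -0.0414, 0.3505]
orientation: [0.989, -2.63, 0.17]
contact_force: [0.2, 0.3, -2.0]
finger_gap: 0.507
gripper_force: 31.1
```

```bash
python3 - <<'E'
from h import *
o=manip.observe();print(cur()[0],o["finger_gap"],o["gripper_force"],o["qpos"].round(2))
c=manip.capture("top");im=c["color"]
cv2.imwrite("pics/t2.png",cv2.resize(im[145:325,110:440],None,fx=2.4,fy=2.4))
R=tray_pose(0,0,0)[1]
plan(*[(tray_pose(.102,s,h)[0],R) for s,h in((.085,.25),(.085,.183),(.052,.183))])
E
```

```text
[ 0.58383572 -0.04139789  0.35046033] 0.507012342191619 31.145946979522705 [-0.16  0.49  0.14  1.45 -0.26 -0.85]
turn [ 0.2  0.1 -0.1] then shift [-230.8  346.4  -23.8] | shift before turn [-230.4  346.8  -22.3]
turn [0. 0. 0.] then shift [ 0.  0. 67.] | shift before turn [ 0.  0. 67.]
turn [0. 0. 0.] then shift [-33.  -0.  -0.] | shift before turn [-33.  -0.  -0.]
```

View pics/t2.png

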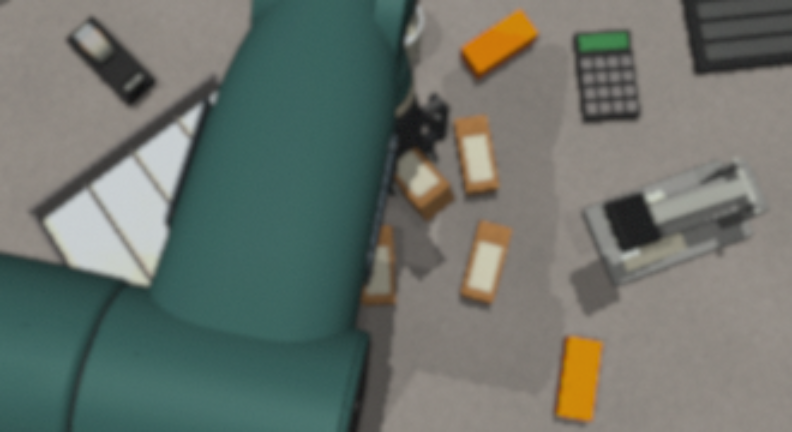

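The carton is held at crop (420,180), rotated to the tray heading. Now I carry it to lane 4.

Call:
jog_arm(plan=[{"xyz": [-19,29,-2],"turn": [0,0,0],"jaw": -0.6},{"xyz": [-19,29,-2],"turn": [0,0,0],"jaw": -0.6},{"xyz": [-19,29,-2],"turn": [0,0,0],"jaw": -0.6},{"xyz": [-19,29,-2],"turn": [0,0,0],"jaw": -0.6},{"xyz": [-19,29,-2],"turn": [0,0,0],"jaw": -0.6},{"xyz": [-19,29,-2],"turn": [0,0,0],"jaw": -0.6},{"xyz": [-19,29,-2],"turn": [0,0,0],"jaw": -0.6},{"xyz": [-19,29,-2],"turn": [0,0,0],"jaw": -0.6},{"xyz": [-19,29,-2],"turn": [0,0,0],"jaw": -0.6},{"xyz": [-19,29,-2],"turn": [0,0,0],"jaw": -0.6},{"xyz": [-20,28,-2],"turn": [0,0,0],"jaw": -0.6},{"xyz": [-20,28,-2],"turn": [0,0,0],"jaw": -0.6},{"xyz": [0,0,0],"turn": [0,0,0],"jaw": -0.6},{"xyz": [0,0,0],"turn": [0,0,0],"jaw": -0.6}])

```text
time: 8.4
ee_pos: [0.5245, 0.3662, 0.2959]
orientation: [0.987, -2.632, 0.17]
contact_force: [-0.9, 0.2, -2.2]
finger_gap: 0.508
gripper_force: 31.2
```

```bash
python3 - <<'E'
from h import *
o=manip.observe();print(cur()[0],o["finger_gap"],o["qpos"].round(2))
R=tray_pose(0,0,0)[1]
plan(*[(tray_pose(.102,s,h)[0],R) for s,h in((.085,.25),(.085,.183),(.052,.183))])
c=manip.capture("wrist")
M,t=trayM()
im=c["color"].copy()
for X in [(.0901,.142,.03),(.0901,-.142,.03),(-.0885,.142,.095),(-.0885,-.142,.095),(.0901,.072,.04),(.0901,.0,.04),(.0901,-.072,.04),(-.05,.072,.091),(-.05,0,.091),(-.05,-.072,.091)]:
    cv2.circle(im,tuple(int(v) for v in proj(c,M@np.array(X)+t).round()),4,(0,0,255),1)
cv2.imwrite("pics/w2.png",im)
E
```

```text
[0.52446215 0.36623847 0.29593122] 0.5080088831797285 [ 0.5   0.66  0.29  1.54 -0.07 -0.21]
turn [ 0.2  0.1 -0. ] then shift [-1.8  0.4  1.4] | shift before turn [-1.8  0.4  1.4]
turn [0. 0. 0.] then shift [ 0.  0. 67.] | shift before turn [ 0.  0. 67.]
turn [0. 0. 0.] then shift [-33.  -0.  -0.] | shift before turn [-33.  -0.  -0.]
```

View pics/w2.png

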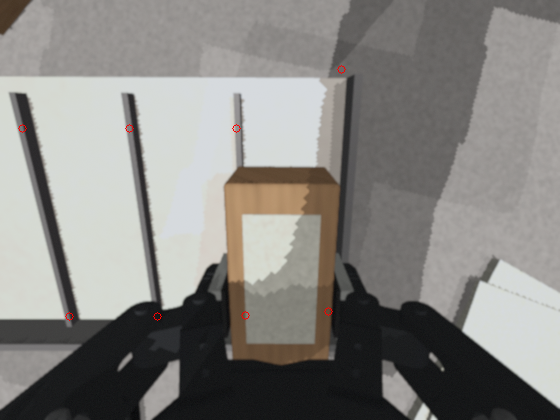

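The markers match the tray to 2–3 mm, with dividers at (240,128), (131,128) and (24,128). The carton is aligned over lane 4, so I lower it.

Call:
jog_arm(plan=[{"xyz": [-1,0,14],"turn": [0,0,0],"jaw": -0.6},{"xyz": [-1,0,14],"turn": [0,0,0],"jaw": -0.6},{"xyz": [0,0,14],"turn": [0,0,0],"jaw": -0.6},{"xyz": [0,0,12],"turn": [0,0,0],"jaw": -0.6},{"xyz": [0,0,8],"turn": [0,0,0],"jaw": -0.6},{"xyz": [0,0,4],"turn": [0,0,0],"jaw": -0.6},{"xyz": [0,0,0],"turn": [0,0,0],"jaw": -0.6},{"xyz": [0,0,0],"turn": [0,0,0],"jaw": -0.6}])

```text
time: 9.45
ee_pos: [0.5089, 0.3532, 0.2333]
orientation: [0.99, -2.631, 0.17]
contact_force: [-0.2, -0.7, -0.1]
finger_gap: 0.508
gripper_force: 31.2
```

Call:
jog_arm(plan=[{"xyz": [0,0,1],"turn": [0,0,0],"jaw": -0.6},{"xyz": [-7,0,0],"turn": [0,0,0],"jaw": -0.6},{"xyz": [-7,0,0],"turn": [0,0,0],"jaw": -0.6},{"xyz": [-7,0,0],"turn": [0,0,0],"jaw": -0.6},{"xyz": [-5,0,0],"turn": [0,0,0],"jaw": -0.6},{"xyz": [-4,0,0],"turn": [0,0,0],"jaw": -0.6},{"xyz": [-2,0,0],"turn": [0,0,0],"jaw": -0.6},{"xyz": [0,0,0],"turn": [0,0,0],"jaw": -0.6}])

```text
time: 10.45
ee_pos: [0.5311, 0.3728, 0.2211]
orientation: [0.99, -2.63, 0.17]
contact_force: [0.2, 0.4, -1.0]
finger_gap: 0.509
gripper_force: 31.2
```

```bash
python3 - <<'E'
from h import *
p,R=cur();print(p,"force in tool axes",(R.T@manip.observe()["contact_force"]).round(1))
R=tray_pose(0,0,0)[1]
plan((tray_pose(.102,.050,.180)[0],R))
E
```

```text
[0.53114016 0.37278518 0.22111924] force in tool axes [-0.7  0.2  0.8]
turn [0.1 0.1 0.1] then shift [-2.5 -0.1  4.3] | shift before turn [-2.5 -0.1  4.3]
```

Call:
jog_arm(plan=[{"xyz": [0,0,1.5],"turn": [0,0,0],"jaw": -0.6},{"xyz": [0,0,1.5],"turn": [0,0,0],"jaw": -0.6},{"xyz": [-2,0,0],"turn": [0,0,0],"jaw": -0.6},{"xyz": [-1.5,0,0],"turn": [0,0,0],"jaw": -0.6},{"xyz": [-1,0,0],"turn": [0,0,0],"jaw": -0.6},{"xyz": [0,0,0],"turn": [0,0,0],"jaw": -0.6}])

```text
time: 11.2
ee_pos: [0.533, 0.3744, 0.2189]
orientation: [0.99, -2.63, 0.172]
contact_force: [-5.0, -4.5, 26.3]
finger_gap: 0.513
gripper_force: 35.3
```

```bash
python3 - <<'E'
from h import *
p,R=cur();print(p,"force in tool axes",(R.T@manip.observe()["contact_force"]).round(1))
R=tray_pose(0,0,0)[1]
plan((tray_pose(.102,.050,.180)[0],R))
E
```

```text
[0.5330221  0.37439474 0.21894778] force in tool axes [ 15.3   0.  -22.4]
turn [0.1 0.1 0.1] then shift [ 0.6 -0.1  3.1] | shift before turn [ 0.6 -0.1  3.1]
```

Call:
jog_arm(plan=[{"xyz": [0,0,-1],"turn": [0,0,0],"jaw": -0.6},{"xyz": [-1,0,0],"turn": [0,0,0],"jaw": 0.17},{"xyz": [0,0,0],"turn": [0,0,0],"jaw": 0.17},{"xyz": [0,0,0],"turn": [0,0,0],"jaw": 0.17},{"xyz": [0,0,0],"turn": [0,0,0],"jaw": 0.17},{"xyz": [0,0,-10],"turn": [0,0,0],"jaw": 0.17},{"xyz": [0,0,-15],"turn": [0,0,0],"jaw": 0.17},{"xyz": [0,0,-25],"turn": [0,0,0],"jaw": 0.17},{"xyz": [0,0,-30],"turn": [0,0,0],"jaw": 0.17},{"xyz": [0,0,-30],"turn": [0,0,0],"jaw": 0.17},{"xyz": [0,0,-30],"turn": [0,0,0],"jaw": 1},{"xyz": [0,0,0],"turn": [0,0,0],"jaw": 1}])

```text
time: 12.7
ee_pos: [0.5711, 0.4073, 0.351]
orientation: [0.991, -2.633, 0.17]
contact_force: [0.3, 0.3, -0.4]
finger_gap: 0.974
gripper_force: 0.0
```

```bash
python3 - <<'E'
from h import *
c=manip.capture("wrist");cv2.imwrite("pics/w3.png",c["color"])
p,R=cur();print(p)
# next: carton B seen from top (may be hidden) 
c=manip.capture("top")
for r in cartons(c,[(309,210),(267,256),(313,254)]):print(r)
E
```

```text
[0.57085223 0.40711835 0.34961078]
(np.float64(0.6097), np.float64(-0.1634), np.float64(0.188), np.float64(0.067))
(np.float64(0.4559), np.float64(-0.0385), np.float64(0.083), np.float64(0.048))
(np.float64(0.4667), np.float64(-0.1797), np.float64(-0.233), np.float64(0.054))
```

View pics/w3.png

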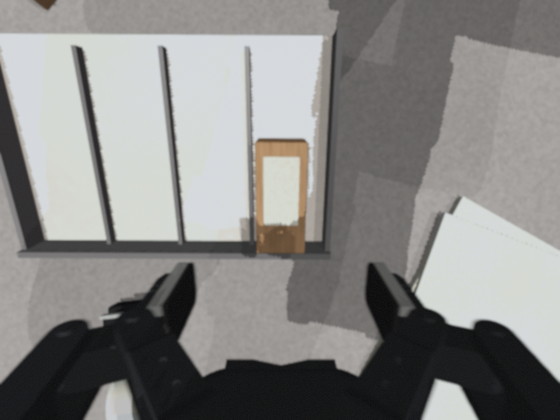

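The first carton is home in lane 4 at (281,197), with its lower end at the stop near (281,250). Next is the carton at (0.456, −0.0385), bound for lane 3.

```bash
python3 - <<'E'
from h import *
q=down(.082);R=tray_pose(0,0,0)[1]
plan(((.456,-.0385,.34),q),((.456,-.0385,.182),q),((.456,-.0385,.352),q),(tray_pose(.034,.085,.25)[0],R))
E
```

```text
turn [ -6.2 -19.3  36.2] then shift [ 150.7 -434.6    8.8] | shift before turn [ 354.2 -259.5  137.1]
turn [0. 0. 0.] then shift [  0.   0. 158.] | shift before turn [  0.   0. 158.]
turn [0. 0. 0.] then shift [   0.    0. -170.] | shift before turn [   0.    0. -170.]
turn [  6.4  19.3 -36.1] then shift [-319.8  192.   -54.7] | shift before turn [-142.5  344.2   58. ]
```

Call:
jog_arm(plan=[{"xyz": [0,0,0],"turn": [-1.24,-3.86,7.24],"jaw": 1},{"xyz": [0,0,0],"turn": [-1.24,-3.86,7.24],"jaw": 1},{"xyz": [0,0,0],"turn": [-1.24,-3.86,7.24],"jaw": 1},{"xyz": [0,0,0],"turn": [-1.24,-3.86,7.24],"jaw": 1},{"xyz": [0,0,0],"turn": [-1.24,-3.86,7.24],"jaw": 1},{"xyz": [11.6,-33.4,0.7],"turn": [0,0,0],"jaw": 1},{"xyz": [11.6,-33.4,0.7],"turn": [0,0,0],"jaw": 1},{"xyz": [11.6,-33.4,0.7],"turn": [0,0,0],"jaw": 1},{"xyz": [11.6,-33.4,0.7],"turn": [0,0,0],"jaw": 1},{"xyz": [11.6,-33.4,0.7],"turn": [0,0,0],"jaw": 1},{"xyz": [11.6,-33.4,0.7],"turn": [0,0,0],"jaw": 1},{"xyz": [11.6,-33.4,0.7],"turn": [0,0,0],"jaw": 1},{"xyz": [11.6,-33.4,0.7],"turn": [0,0,0],"jaw": 1},{"xyz": [11.6,-33.4,0.7],"turn": [0,0,0],"jaw": 1},{"xyz": [11.6,-33.4,0.7],"turn": [0,0,0],"jaw": 1},{"xyz": [11.6,-33.4,0.7],"turn": [0,0,0],"jaw": 1},{"xyz": [11.6,-33.4,0.7],"turn": [0,0,0],"jaw": 1},{"xyz": [11.6,-33.4,0.7],"turn": [0,0,0],"jaw": 1},{"xyz": [0,0,0],"turn": [0,0,0],"jaw": 1},{"xyz": [0,0,0],"turn": [0,0,0],"jaw": 1}])

```text
time: 15.3
ee_pos: [0.4553, -0.0378, 0.3396]
orientation: [0.127, -3.138, -0.0]
contact_force: [-0.2, 0.9, 0.2]
finger_gap: 0.996
gripper_force: 0.0
```

```bash
python3 - <<'E'
from h import *
q=down(.082)
plan(((.456,-.0385,.182),q))
# carton label in wrist view
c=manip.capture("wrist");hsv=cv2.cvtColor(c["color"],cv2.COLOR_BGR2HSV)
m=cv2.inRange(hsv,(3,90,40),(22,255,255));n,l,s,ce=cv2.connectedComponentsWithStats(m)
for i in range(1,n):
    if s[i,4]>1500: print(s[i],(s[i,:2]+s[i,2:4]/2))
print([proj(c,X).round().tolist() for X in boxpts(.456,-.0385,.082)])
E
```

```text
turn [ 0.  -0.  -0.1] then shift [ -0.7  -0.7 157.6] | shift before turn [ -0.7  -0.8 157.6]
[   0    0   26   87 2121] [13.  43.5]
[  97  138   76  114 3734] [135. 195.]
[ 255  143   49  107 2417] [279.5 196.5]
[[257.0, 140.0], [254.0, 144.0], [302.0, 140.0], [305.0, 144.0], [260.0, 233.0], [257.0, 249.0], [300.0, 233.0], [302.0, 249.0]]
```

Carton matches its prediction in the wrist view. I descend and grip.

Call:
jog_arm(plan=[{"xyz": [0,0,26],"turn": [0,0,0],"jaw": 1},{"xyz": [0,0,26],"turn": [0,0,0],"jaw": 1},{"xyz": [0,0,26],"turn": [0,0,0],"jaw": 1},{"xyz": [0,0,26],"turn": [0,0,0],"jaw": 1},{"xyz": [0,0,26],"turn": [0,0,0],"jaw": 1},{"xyz": [0,0,28],"turn": [0,0,0],"jaw": 1},{"xyz": [0,0,0],"turn": [0,0,0],"jaw": -0.6},{"xyz": [0,0,0],"turn": [0,0,0],"jaw": -0.6},{"xyz": [0,0,0],"turn": [0,0,0],"jaw": -0.6},{"xyz": [0,0,0],"turn": [0,0,0],"jaw": -0.6},{"xyz": [0,0,0],"turn": [0,0,0],"jaw": -0.6},{"xyz": [0,0,0],"turn": [0,0,0],"jaw": -0.6},{"xyz": [0,0,-20],"turn": [0,0,0],"jaw": -0.6},{"xyz": [0,0,-30],"turn": [0,0,0],"jaw": -0.6},{"xyz": [0,0,-30],"turn": [0,0,0],"jaw": -0.6},{"xyz": [0,0,-30],"turn": [0,0,0],"jaw": -0.6},{"xyz": [0,0,-30],"turn": [0,0,0],"jaw": -0.6},{"xyz": [0,0,-30],"turn": [0,0,0],"jaw": -0.6},{"xyz": [0,0,0],"turn": [0,0,0],"jaw": -0.6}])

```text
time: 17.73
ee_pos: [0.456, -0.0382, 0.3543]
orientation: [-0.128, 3.135, -0.002]
contact_force: [-0.1, 0.5, -1.7]
finger_gap: 0.513
gripper_force: 31.2
```

```bash
python3 - <<'E'
from h import *
R=tray_pose(0,0,0)[1]
plan((tray_pose(.034,.085,.25)[0],R))
E
```

```text
turn [  6.2  19.5 -36.2] then shift [-320.4  191.8  -52.4] | shift before turn [-142.1  344.1   60.3]
```

Call:
jog_arm(plan=[{"xyz": [0,0,0],"turn": [1.24,3.9,-7.24],"jaw": -0.6},{"xyz": [0,0,0],"turn": [1.24,3.9,-7.24],"jaw": -0.6},{"xyz": [0,0,0],"turn": [1.24,3.9,-7.24],"jaw": -0.6},{"xyz": [0,0,0],"turn": [1.24,3.9,-7.24],"jaw": -0.6},{"xyz": [0,0,0],"turn": [1.24,3.9,-7.24],"jaw": -0.6},{"xyz": [-29.1,17.4,-4.8],"turn": [0,0,0],"jaw": -0.6},{"xyz": [-29.1,17.4,-4.8],"turn": [0,0,0],"jaw": -0.6},{"xyz": [-29.1,17.4,-4.8],"turn": [0,0,0],"jaw": -0.6},{"xyz": [-29.1,17.4,-4.8],"turn": [0,0,0],"jaw": -0.6},{"xyz": [-29.1,17.4,-4.8],"turn": [0,0,0],"jaw": -0.6},{"xyz": [-29.1,17.4,-4.8],"turn": [0,0,0],"jaw": -0.6},{"xyz": [-29.1,17.4,-4.8],"turn": [0,0,0],"jaw": -0.6},{"xyz": [-29.1,17.4,-4.8],"turn": [0,0,0],"jaw": -0.6},{"xyz": [-29.1,17.4,-4.8],"turn": [0,0,0],"jaw": -0.6},{"xyz": [-29.1,17.4,-4.8],"turn": [0,0,0],"jaw": -0.6},{"xyz": [-29.1,17.4,-4.8],"turn": [0,0,0],"jaw": -0.6},{"xyz": [0,0,0],"turn": [0,0,0],"jaw": -0.6},{"xyz": [0,0,0],"turn": [0,0,0],"jaw": -0.6}])

```text
time: 19.98
ee_pos: [0.569, 0.3157, 0.2917]
orientation: [0.989, -2.626, 0.171]
contact_force: [0.1, 0.3, -0.4]
finger_gap: 0.507
gripper_force: 31.1
```

```bash
python3 - <<'E'
from h import *
R=tray_pose(0,0,0)[1]
plan((tray_pose(.034,.085,.185)[0],R),(tray_pose(.034,.052,.185)[0],R))
E
```

```text
turn [ 0.2 -0.2  0.1] then shift [-0.1 -0.2 62.6] | shift before turn [-0.3 -0.4 62.5]
turn [0. 0. 0.] then shift [-33.  -0.  -0.] | shift before turn [-33.  -0.  -0.]
```

Call:
jog_arm(plan=[{"xyz": [0,0,14],"turn": [0,0,0],"jaw": -0.6},{"xyz": [0,0,14],"turn": [0,0,0],"jaw": -0.6},{"xyz": [0,0,14],"turn": [0,0,0],"jaw": -0.6},{"xyz": [0,0,12],"turn": [0,0,0],"jaw": -0.6},{"xyz": [0,0,6],"turn": [0,0,0],"jaw": -0.6},{"xyz": [-7,0,0],"turn": [0,0,0],"jaw": -0.6},{"xyz": [-7,0,0],"turn": [0,0,0],"jaw": -0.6},{"xyz": [-7,0,0],"turn": [0,0,0],"jaw": -0.6},{"xyz": [-6,0,0],"turn": [0,0,0],"jaw": -0.6},{"xyz": [-3,0,0],"turn": [0,0,0],"jaw": -0.6},{"xyz": [0,0,1.5],"turn": [0,0,0],"jaw": -0.6},{"xyz": [0,0,0],"turn": [0,0,0],"jaw": -0.6}])

```text
time: 21.48
ee_pos: [0.5742, 0.3207, 0.224]
orientation: [0.988, -2.627, 0.17]
contact_force: [-0.5, -0.1, -0.7]
finger_gap: 0.51
gripper_force: 31.1
```

```bash
cat > chk.py <<'E'
import sys
from h import *
p,R=cur();print("force tool",(R.T@manip.observe()["contact_force"]).round(1))
plan((tray_pose(float(sys.argv[1]),.050,.183)[0],tray_pose(0,0,0)[1]))
E
python3 chk.py .034
```

```text
force tool [0.2 0.2 0.8]
turn [ 0.2 -0.1  0.1] then shift [-5.2 -0.5  3.4] | shift before turn [-5.3 -0.6  3.4]
```

Call:
jog_arm(plan=[{"xyz": [0,0,1.5],"turn": [0,0,0],"jaw": -0.6},{"xyz": [-2,0,1],"turn": [0,0,0],"jaw": -0.6},{"xyz": [-1.5,0,0],"turn": [0,0,0],"jaw": -0.6},{"xyz": [-1.5,0,0],"turn": [0,0,0],"jaw": -0.6},{"xyz": [-1,0,0],"turn": [0,0,0],"jaw": -0.6},{"xyz": [0,0,0],"turn": [0,0,0],"jaw": -0.6}])

```text
time: 22.22
ee_pos: [0.5778, 0.3239, 0.2205]
orientation: [0.989, -2.627, 0.171]
contact_force: [-1.6, -0.4, 8.8]
finger_gap: 0.51
gripper_force: 32.2
```

```bash
python3 chk.py .034
```

```text
force tool [ 4.4  0.8 -7.8]
turn [ 0.2 -0.1  0.1] then shift [ 0.5 -0.6  1.7] | shift before turn [ 0.5 -0.6  1.7]
```

Call:
jog_arm(plan=[{"xyz": [0,0,-0.5],"turn": [0,0,0],"jaw": -0.6},{"xyz": [-1.5,0,0],"turn": [0,0,0],"jaw": -0.6},{"xyz": [-1.5,0,0],"turn": [0,0,0],"jaw": -0.6},{"xyz": [0,0,0],"turn": [0,0,0],"jaw": -0.6}])

```text
time: 22.72
ee_pos: [0.5802, 0.326, 0.2194]
orientation: [0.989, -2.627, 0.171]
contact_force: [-1.2, -0.8, 6.2]
finger_gap: 0.511
gripper_force: 31.9
```

```bash
python3 chk.py .034
```

```text
force tool [ 3.4  0.2 -5.4]
turn [ 0.2 -0.1  0.1] then shift [ 3.9 -0.6  1.8] | shift before turn [ 3.9 -0.6  1.8]
```

Call:
jog_arm(plan=[{"xyz": [-1.5,0,-0.3],"turn": [0,0,0],"jaw": -0.6},{"xyz": [-1.5,0,0],"turn": [0,0,0],"jaw": -0.6},{"xyz": [0,0,0],"turn": [0,0,0],"jaw": -0.6}])

```text
time: 23.1
ee_pos: [0.5813, 0.3271, 0.2189]
orientation: [0.987, -2.623, 0.172]
contact_force: [-11.3, -9.7, 14.7]
finger_gap: 0.511
gripper_force: 32.4
```

```bash
python3 chk.py .034
```

```text
force tool [19.   0.2 -8.6]
turn [ 0.2 -0.4  0.1] then shift [ 5.5 -0.7  1.8] | shift before turn [ 5.5 -0.7  1.9]
```

Firm stop contact (19 N along the slope). I release and retreat.

Call:
jog_arm(plan=[{"xyz": [0,0,0],"turn": [0,0,0],"jaw": 0.17},{"xyz": [0,0,0],"turn": [0,0,0],"jaw": 0.17},{"xyz": [0,0,0],"turn": [0,0,0],"jaw": 0.17},{"xyz": [0,0,0],"turn": [0,0,0],"jaw": 0.17},{"xyz": [0,0,-10],"turn": [0,0,0],"jaw": 0.17},{"xyz": [0,0,-15],"turn": [0,0,0],"jaw": 0.17},{"xyz": [0,0,-25],"turn": [0,0,0],"jaw": 0.17},{"xyz": [0,0,-30],"turn": [0,0,0],"jaw": 0.17},{"xyz": [0,0,-30],"turn": [0,0,0],"jaw": 0.17},{"xyz": [0,0,-30],"turn": [0,0,0],"jaw": 1},{"xyz": [0,0,0],"turn": [0,0,0],"jaw": 1}])

```text
time: 24.48
ee_pos: [0.6193, 0.3597, 0.3518]
orientation: [0.99, -2.63, 0.17]
contact_force: [0.1, 0.5, 0.0]
finger_gap: 0.975
gripper_force: 0.0
```

```bash
python3 - <<'E'
from h import *
c=manip.capture("wrist");cv2.imwrite("pics/w4.png",c["color"])
c=manip.capture("top")
r=cartons(c,[(309,210),(313,254)]);print(*r)
R=tray_pose(0,0,0)[1]
x,y,a,_=r[0];q=down(a)
plan(((x,y,.35),q),((x,y,.182),q),((x,y,.352),q),(tray_pose(-.034,.085,.25)[0],R))
E
```

```text
(np.float64(0.6097), np.float64(-0.1634), np.float64(0.188), np.float64(0.067)) (np.float64(0.4664), np.float64(-0.1792), np.float64(-0.241), np.float64(0.053))
turn [ -5.1 -19.7  30.2] then shift [ 1.068e+02 -5.118e+02 -4.000e-01] | shift before turn [ 330.5 -387.1  119.1]
turn [0. 0. 0.] then shift [  0.   0. 168.] | shift before turn [  0.   0. 168.]
turn [0. 0. 0.] then shift [   0.    0. -170.] | shift before turn [   0.    0. -170.]
turn [  5.3  19.5 -30.1] then shift [-288.4  319.2  -43.2] | shift before turn [-84.9 420.   58. ]
```

View pics/w4.png

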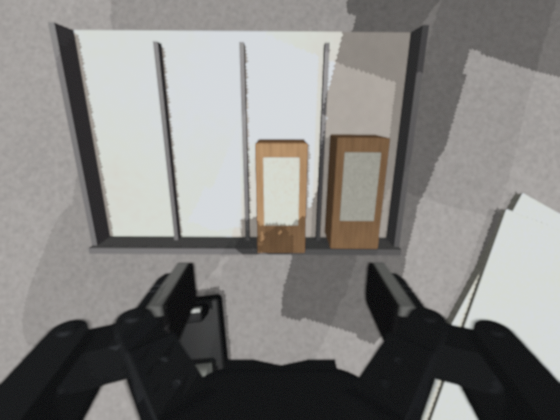

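Lane 3's carton at (281,195) is home. Lane 4's carton at (357,190) may be about 4 mm short, so I'll nudge it at the end. Next is the carton at (0.610, −0.163), bound for lane 2.

Call:
jog_arm(plan=[{"xyz": [0,0,0],"turn": [-1.02,-3.94,6.04],"jaw": 1},{"xyz": [0,0,0],"turn": [-1.02,-3.94,6.04],"jaw": 1},{"xyz": [0,0,0],"turn": [-1.02,-3.94,6.04],"jaw": 1},{"xyz": [0,0,0],"turn": [-1.02,-3.94,6.04],"jaw": 1},{"xyz": [0,0,0],"turn": [-1.02,-3.94,6.04],"jaw": 1},{"xyz": [8.2,-39.3,0],"turn": [0,0,0],"jaw": 1},{"xyz": [8.2,-39.3,0],"turn": [0,0,0],"jaw": 1},{"xyz": [8.2,-39.3,0],"turn": [0,0,0],"jaw": 1},{"xyz": [8.2,-39.3,0],"turn": [0,0,0],"jaw": 1},{"xyz": [8.2,-39.3,0],"turn": [0,0,0],"jaw": 1},{"xyz": [8.2,-39.3,0],"turn": [0,0,0],"jaw": 1},{"xyz": [8.2,-39.3,0],"turn": [0,0,0],"jaw": 1},{"xyz": [8.2,-39.3,0],"turn": [0,0,0],"jaw": 1},{"xyz": [8.2,-39.3,0],"turn": [0,0,0],"jaw": 1},{"xyz": [8.2,-39.3,0],"turn": [0,0,0],"jaw": 1},{"xyz": [8.2,-39.3,0],"turn": [0,0,0],"jaw": 1},{"xyz": [8.2,-39.3,0],"turn": [0,0,0],"jaw": 1},{"xyz": [8.2,-39.3,0],"turn": [0,0,0],"jaw": 1},{"xyz": [0,0,0],"turn": [0,0,0],"jaw": 1},{"xyz": [0,0,0],"turn": [0,0,0],"jaw": 1}])

```text
time: 27.08
ee_pos: [0.6089, -0.1621, 0.3497]
orientation: [0.294, -3.127, 0.0]
contact_force: [-0.3, -0.1, 0.8]
finger_gap: 1.001
gripper_force: 0.0
```

```bash
cat > wc.py <<'E'
import sys
from h import *
x,y,a=map(float,sys.argv[1:4])
plan(((x,y,.182),down(a)))
c=manip.capture("wrist");hsv=cv2.cvtColor(c["color"],cv2.COLOR_BGR2HSV)
m=cv2.inRange(hsv,(3,90,40),(22,255,255));n,l,s,ce=cv2.connectedComponentsWithStats(m)
for i in range(1,n):
    if s[i,4]>1500: print("seen",s[i,:2],s[i,:2]+s[i,2:4])
P=np.array([proj(c,X) for X in boxpts(x,y,a)]);print("pred",P.min(0).round(),P.max(0).round())
E
python3 wc.py .6097 -.1634 .188
```

```text
turn [ 0. -0. -0.] then shift [ -0.5  -1.4 167.7] | shift before turn [ -0.6  -1.4 167.7]
seen [246   0] [333  98]
seen [256 141] [303 244]
seen [178 278] [277 358]
pred [254. 139.] [303. 245.]
```

Call:
jog_arm(plan=[{"xyz": [0,-1,28],"turn": [0,0,0],"jaw": 1},{"xyz": [0,0,28],"turn": [0,0,0],"jaw": 1},{"xyz": [0,0,28],"turn": [0,0,0],"jaw": 1},{"xyz": [0,0,28],"turn": [0,0,0],"jaw": 1},{"xyz": [0,0,28],"turn": [0,0,0],"jaw": 1},{"xyz": [0,0,28],"turn": [0,0,0],"jaw": 1},{"xyz": [0,0,0],"turn": [0,0,0],"jaw": -0.6},{"xyz": [0,0,0],"turn": [0,0,0],"jaw": -0.6},{"xyz": [0,0,0],"turn": [0,0,0],"jaw": -0.6},{"xyz": [0,0,0],"turn": [0,0,0],"jaw": -0.6},{"xyz": [0,0,0],"turn": [0,0,0],"jaw": -0.6},{"xyz": [0,0,0],"turn": [0,0,0],"jaw": -0.6},{"xyz": [0,0,-20],"turn": [0,0,0],"jaw": -0.6},{"xyz": [0,0,-30],"turn": [0,0,0],"jaw": -0.6},{"xyz": [0,0,-30],"turn": [0,0,0],"jaw": -0.6},{"xyz": [0,0,-30],"turn": [0,0,0],"jaw": -0.6},{"xyz": [0,0,-30],"turn": [0,0,0],"jaw": -0.6},{"xyz": [0,0,-30],"turn": [0,0,0],"jaw": -0.6},{"xyz": [0,0,0],"turn": [0,0,0],"jaw": -0.6}])

```text
time: 29.5
ee_pos: [0.6098, -0.1637, 0.3548]
orientation: [-0.294, 3.124, -0.004]
contact_force: [-0.3, -0.4, -1.2]
finger_gap: 0.515
gripper_force: 31.1
```

```bash
python3 - <<'E'
from h import *
R=tray_pose(0,0,0)[1]
plan((tray_pose(-.034,.085,.25)[0],R))
E
```

```text
turn [  5.1  19.7 -30.2] then shift [-289.4  319.5  -40.6] | shift before turn [-84.4 420.5  59.8]
```

Call:
jog_arm(plan=[{"xyz": [0,0,0],"turn": [1.02,3.94,-6.04],"jaw": -0.6},{"xyz": [0,0,0],"turn": [1.02,3.94,-6.04],"jaw": -0.6},{"xyz": [0,0,0],"turn": [1.02,3.94,-6.04],"jaw": -0.6},{"xyz": [0,0,0],"turn": [1.02,3.94,-6.04],"jaw": -0.6},{"xyz": [0,0,0],"turn": [1.02,3.94,-6.04],"jaw": -0.6},{"xyz": [-24.1,26.6,-3.4],"turn": [0,0,0],"jaw": -0.6},{"xyz": [-24.1,26.6,-3.4],"turn": [0,0,0],"jaw": -0.6},{"xyz": [-24.1,26.6,-3.4],"turn": [0,0,0],"jaw": -0.6},{"xyz": [-24.1,26.6,-3.4],"turn": [0,0,0],"jaw": -0.6},{"xyz": [-24.1,26.6,-3.4],"turn": [0,0,0],"jaw": -0.6},{"xyz": [-24.1,26.6,-3.4],"turn": [0,0,0],"jaw": -0.6},{"xyz": [-24.1,26.6,-3.4],"turn": [0,0,0],"jaw": -0.6},{"xyz": [-24.1,26.6,-3.4],"turn": [0,0,0],"jaw": -0.6},{"xyz": [-24.1,26.6,-3.4],"turn": [0,0,0],"jaw": -0.6},{"xyz": [-24.1,26.6,-3.4],"turn": [0,0,0],"jaw": -0.6},{"xyz": [-24.1,26.6,-3.4],"turn": [0,0,0],"jaw": -0.6},{"xyz": [-24.1,26.6,-3.4],"turn": [0,0,0],"jaw": -0.6},{"xyz": [0,0,0],"turn": [0,0,0],"jaw": -0.6},{"xyz": [0,0,0],"turn": [0,0,0],"jaw": -0.6}])

```text
time: 31.88
ee_pos: [0.6139, 0.2646, 0.2917]
orientation: [0.989, -2.626, 0.171]
contact_force: [-0.4, 0.4, -0.6]
finger_gap: 0.512
gripper_force: 31.1
```

```bash
python3 - <<'E'
from h import *
R=tray_pose(0,0,0)[1]
plan((tray_pose(-.034,.085,.185)[0],R),(tray_pose(-.034,.052,.185)[0],R))
E
```

```text
turn [ 0.2 -0.2  0.1] then shift [-0.  -0.2 62.5] | shift before turn [-0.2 -0.4 62.5]
turn [0. 0. 0.] then shift [-33.  -0.  -0.] | shift before turn [-33.  -0.  -0.]
```

Call:
jog_arm(plan=[{"xyz": [0,0,14],"turn": [0,0,0],"jaw": -0.6},{"xyz": [0,0,14],"turn": [0,0,0],"jaw": -0.6},{"xyz": [0,0,14],"turn": [0,0,0],"jaw": -0.6},{"xyz": [0,0,12],"turn": [0,0,0],"jaw": -0.6},{"xyz": [0,0,6],"turn": [0,0,0],"jaw": -0.6},{"xyz": [-7,0,0],"turn": [0,0,0],"jaw": -0.6},{"xyz": [-7,0,0],"turn": [0,0,0],"jaw": -0.6},{"xyz": [-7,0,0],"turn": [0,0,0],"jaw": -0.6},{"xyz": [-6,0,0],"turn": [0,0,0],"jaw": -0.6},{"xyz": [-3,0,1.5],"turn": [0,0,0],"jaw": -0.6},{"xyz": [0,0,1.5],"turn": [0,0,0],"jaw": -0.6},{"xyz": [-2,0,0.5],"turn": [0,0,0],"jaw": -0.6},{"xyz": [-1.5,0,0],"turn": [0,0,0],"jaw": -0.6},{"xyz": [-1.5,0,0],"turn": [0,0,0],"jaw": -0.6},{"xyz": [0,0,0],"turn": [0,0,0],"jaw": -0.6}])

```text
time: 33.75
ee_pos: [0.6219, 0.2722, 0.2213]
orientation: [0.989, -2.627, 0.171]
contact_force: [-0.8, -0.7, 6.6]
finger_gap: 0.509
gripper_force: 32.0
```

```bash
python3 chk.py -.034
```

```text
force tool [ 3.2 -0.  -5.8]
turn [ 0.2 -0.1  0.1] then shift [-0.6 -0.6  2.2] | shift before turn [-0.6 -0.6  2.2]
```

Call:
jog_arm(plan=[{"xyz": [-1.5,0,-0.3],"turn": [0,0,0],"jaw": -0.6},{"xyz": [-1.5,0,0],"turn": [0,0,0],"jaw": -0.6},{"xyz": [-1.5,0,0],"turn": [0,0,0],"jaw": -0.6},{"xyz": [0,0,0],"turn": [0,0,0],"jaw": -0.6}])

```text
time: 34.25
ee_pos: [0.6253, 0.2752, 0.2197]
orientation: [0.989, -2.627, 0.171]
contact_force: [-0.6, -0.8, 6.2]
finger_gap: 0.51
gripper_force: 32.0
```

```bash
python3 chk.py -.034
```

```text
force tool [ 3.  -0.2 -5.5]
turn [ 0.2 -0.1  0.1] then shift [ 4.2 -0.6  2.2] | shift before turn [ 4.2 -0.6  2.2]
```

Call:
jog_arm(plan=[{"xyz": [-1.5,0,-0.3],"turn": [0,0,0],"jaw": -0.6},{"xyz": [-1.5,0,0],"turn": [0,0,0],"jaw": -0.6},{"xyz": [0,0,0],"turn": [0,0,0],"jaw": -0.6}])

```text
time: 34.62
ee_pos: [0.6268, 0.2766, 0.219]
orientation: [0.988, -2.625, 0.172]
contact_force: [-7.8, -6.1, 12.9]
finger_gap: 0.511
gripper_force: 32.3
```

```bash
python3 chk.py -.034
```

```text
force tool [13.7  0.6 -8.6]
turn [ 0.2 -0.3  0.1] then shift [ 6.4 -0.7  2.2] | shift before turn [ 6.4 -0.7  2.3]
```

Stop reached, about 5 mm beyond my estimate. That confirms the lane 4 carton needs a nudge.

Call:
jog_arm(plan=[{"xyz": [0,0,0],"turn": [0,0,0],"jaw": 0.17},{"xyz": [0,0,0],"turn": [0,0,0],"jaw": 0.17},{"xyz": [0,0,0],"turn": [0,0,0],"jaw": 0.17},{"xyz": [0,0,0],"turn": [0,0,0],"jaw": 0.17},{"xyz": [0,0,-10],"turn": [0,0,0],"jaw": 0.17},{"xyz": [0,0,-15],"turn": [0,0,0],"jaw": 0.17},{"xyz": [0,0,-25],"turn": [0,0,0],"jaw": 0.17},{"xyz": [0,0,-30],"turn": [0,0,0],"jaw": 0.17},{"xyz": [0,0,-30],"turn": [0,0,0],"jaw": 0.17},{"xyz": [0,0,-30],"turn": [0,0,0],"jaw": 1},{"xyz": [0,0,0],"turn": [0,0,0],"jaw": 1}])

```text
time: 36.0
ee_pos: [0.6644, 0.309, 0.3519]
orientation: [0.99, -2.63, 0.171]
contact_force: [0.3, 0.3, -0.5]
finger_gap: 0.976
gripper_force: 0.0
```

```bash
python3 - <<'E'
from h import *
c=manip.capture("top")
r=cartons(c,[(313,254)]);print(*r)
R=tray_pose(0,0,0)[1]
x,y,a,_=r[0];q=down(a)
plan(((x,y,.35),q),((x,y,.182),q),((x,y,.352),q),(tray_pose(-.102,.085,.25)[0],R))
E
```

```text
(np.float64(0.4667), np.float64(-0.1797), np.float64(-0.248), np.float64(0.056))
turn [ -9.5 -18.5  54.9] then shift [ 7.17e+01 -5.22e+02  5.00e-01] | shift before turn [ 442.2 -237.2  160.9]
turn [0. 0. 0.] then shift [  0.   0. 168.] | shift before turn [  0.   0. 168.]
turn [0. 0. 0.] then shift [   0.    0. -170.] | shift before turn [   0.    0. -170.]
turn [  9.7  18.4 -54.8] then shift [-399.6  169.4  -83.7] | shift before turn [-90.2 428.8  58. ]
```

Call:
jog_arm(plan=[{"xyz": [0,0,0],"turn": [-1.58,-3.08,9.15],"jaw": 1},{"xyz": [0,0,0],"turn": [-1.58,-3.08,9.15],"jaw": 1},{"xyz": [0,0,0],"turn": [-1.58,-3.08,9.15],"jaw": 1},{"xyz": [0,0,0],"turn": [-1.58,-3.08,9.15],"jaw": 1},{"xyz": [0,0,0],"turn": [-1.58,-3.08,9.15],"jaw": 1},{"xyz": [0,0,0],"turn": [-1.58,-3.08,9.15],"jaw": 1},{"xyz": [6,-43.5,0],"turn": [0,0,0],"jaw": 1},{"xyz": [6,-43.5,0],"turn": [0,0,0],"jaw": 1},{"xyz": [6,-43.5,0],"turn": [0,0,0],"jaw": 1},{"xyz": [6,-43.5,0],"turn": [0,0,0],"jaw": 1},{"xyz": [6,-43.5,0],"turn": [0,0,0],"jaw": 1},{"xyz": [6,-43.5,0],"turn": [0,0,0],"jaw": 1},{"xyz": [6,-43.5,0],"turn": [0,0,0],"jaw": 1},{"xyz": [6,-43.5,0],"turn": [0,0,0],"jaw": 1},{"xyz": [6,-43.5,0],"turn": [0,0,0],"jaw": 1},{"xyz": [6,-43.5,0],"turn": [0,0,0],"jaw": 1},{"xyz": [6,-43.5,0],"turn": [0,0,0],"jaw": 1},{"xyz": [6,-43.5,0],"turn": [0,0,0],"jaw": 1},{"xyz": [0,0,0],"turn": [0,0,0],"jaw": 1},{"xyz": [0,0,0],"turn": [0,0,0],"jaw": 1}])

```text
time: 38.55
ee_pos: [0.4655, -0.1794, 0.3507]
orientation: [-0.39, -3.115, 0.002]
contact_force: [-0.7, -0.1, -0.0]
finger_gap: 1.002
gripper_force: 0.0
```

```bash
python3 wc.py .4667 -.1797 -.24
```

```text
turn [-0.1 -0.1 -0.5] then shift [ -1.3  -0.  168.7] | shift before turn [ -1.7   0.2 168.7]
seen [60  5] [158 138]
seen [258 143] [304 245]
pred [256. 140.] [304. 246.]
```

Call:
jog_arm(plan=[{"xyz": [-1,0,28],"turn": [0,0,0],"jaw": 1},{"xyz": [0,0,28],"turn": [0,0,0],"jaw": 1},{"xyz": [0,0,28],"turn": [0,0,0],"jaw": 1},{"xyz": [0,0,28],"turn": [0,0,0],"jaw": 1},{"xyz": [0,0,28],"turn": [0,0,0],"jaw": 1},{"xyz": [0,0,28],"turn": [0,0,0],"jaw": 1},{"xyz": [0,0,0],"turn": [0,0,0],"jaw": -0.6},{"xyz": [0,0,0],"turn": [0,0,0],"jaw": -0.6},{"xyz": [0,0,0],"turn": [0,0,0],"jaw": -0.6},{"xyz": [0,0,0],"turn": [0,0,0],"jaw": -0.6},{"xyz": [0,0,0],"turn": [0,0,0],"jaw": -0.6},{"xyz": [0,0,0],"turn": [0,0,0],"jaw": -0.6},{"xyz": [0,0,-20],"turn": [0,0,0],"jaw": -0.6},{"xyz": [0,0,-30],"turn": [0,0,0],"jaw": -0.6},{"xyz": [0,0,-30],"turn": [0,0,0],"jaw": -0.6},{"xyz": [0,0,-30],"turn": [0,0,0],"jaw": -0.6},{"xyz": [0,0,-30],"turn": [0,0,0],"jaw": -0.6},{"xyz": [0,0,-30],"turn": [0,0,0],"jaw": -0.6},{"xyz": [0,0,0],"turn": [0,0,0],"jaw": -0.6}])

```text
time: 40.98
ee_pos: [0.4672, -0.1801, 0.3555]
orientation: [0.389, 3.115, -0.006]
contact_force: [-0.3, -0.2, -1.7]
finger_gap: 0.51
gripper_force: 31.2
```

```bash
python3 - <<'E'
from h import *
R=tray_pose(0,0,0)[1]
plan((tray_pose(-.102,.085,.25)[0],R))
E
```

```text
turn [  9.4  18.5 -54.9] then shift [-400.7  170.   -80.4] | shift before turn [-89.3 429.3  60.3]
```

Call:
jog_arm(plan=[{"xyz": [0,0,0],"turn": [1.57,3.08,-9.15],"jaw": -0.6},{"xyz": [0,0,0],"turn": [1.57,3.08,-9.15],"jaw": -0.6},{"xyz": [0,0,0],"turn": [1.57,3.08,-9.15],"jaw": -0.6},{"xyz": [0,0,0],"turn": [1.57,3.08,-9.15],"jaw": -0.6},{"xyz": [0,0,0],"turn": [1.57,3.08,-9.15],"jaw": -0.6},{"xyz": [0,0,0],"turn": [1.57,3.08,-9.15],"jaw": -0.6},{"xyz": [-33.4,14.2,-6.7],"turn": [0,0,0],"jaw": -0.6},{"xyz": [-33.4,14.2,-6.7],"turn": [0,0,0],"jaw": -0.6},{"xyz": [-33.4,14.2,-6.7],"turn": [0,0,0],"jaw": -0.6},{"xyz": [-33.4,14.2,-6.7],"turn": [0,0,0],"jaw": -0.6},{"xyz": [-33.4,14.2,-6.7],"turn": [0,0,0],"jaw": -0.6},{"xyz": [-33.4,14.2,-6.7],"turn": [0,0,0],"jaw": -0.6},{"xyz": [-33.4,14.2,-6.7],"turn": [0,0,0],"jaw": -0.6},{"xyz": [-33.4,14.2,-6.7],"turn": [0,0,0],"jaw": -0.6},{"xyz": [-33.4,14.2,-6.7],"turn": [0,0,0],"jaw": -0.6},{"xyz": [-33.4,14.2,-6.7],"turn": [0,0,0],"jaw": -0.6},{"xyz": [-33.4,14.2,-6.7],"turn": [0,0,0],"jaw": -0.6},{"xyz": [-33.4,14.2,-6.7],"turn": [0,0,0],"jaw": -0.6},{"xyz": [0,0,0],"turn": [0,0,0],"jaw": -0.6},{"xyz": [0,0,0],"turn": [0,0,0],"jaw": -0.6}])

```text
time: 43.48
ee_pos: [0.6583, 0.2143, 0.2911]
orientation: [0.988, -2.626, 0.169]
contact_force: [-0.3, -0.4, -1.3]
finger_gap: 0.512
gripper_force: 31.2
```

```bash
python3 - <<'E'
from h import *
R=tray_pose(0,0,0)[1]
plan((tray_pose(-.102,.085,.185)[0],R),(tray_pose(-.102,.052,.185)[0],R))
E
```

```text
turn [ 0.2 -0.1  0.1] then shift [ 0.4 -1.1 62.1] | shift before turn [ 0.3 -1.3 62.1]
turn [0. 0. 0.] then shift [-33.   0.   0.] | shift before turn [-33.   0.   0.]
```

Call:
jog_arm(plan=[{"xyz": [0,1,14],"turn": [0,0,0],"jaw": -0.6},{"xyz": [0,0,14],"turn": [0,0,0],"jaw": -0.6},{"xyz": [0,0,14],"turn": [0,0,0],"jaw": -0.6},{"xyz": [0,0,12],"turn": [0,0,0],"jaw": -0.6},{"xyz": [0,0,6],"turn": [0,0,0],"jaw": -0.6},{"xyz": [-7,0,0],"turn": [0,0,0],"jaw": -0.6},{"xyz": [-7,0,0],"turn": [0,0,0],"jaw": -0.6},{"xyz": [-7,0,0],"turn": [0,0,0],"jaw": -0.6},{"xyz": [-6,0,0],"turn": [0,0,0],"jaw": -0.6},{"xyz": [-3,0,1.5],"turn": [0,0,0],"jaw": -0.6},{"xyz": [0,0,1.5],"turn": [0,0,0],"jaw": -0.6},{"xyz": [-3,0,0],"turn": [0,0,0],"jaw": -0.6},{"xyz": [-3,0,0],"turn": [0,0,0],"jaw": -0.6},{"xyz": [-1.5,0,0],"turn": [0,0,0],"jaw": -0.6},{"xyz": [0,0,0],"turn": [0,0,0],"jaw": -0.6}])

```text
time: 45.35
ee_pos: [0.6677, 0.2243, 0.2209]
orientation: [0.989, -2.628, 0.17]
contact_force: [-2.5, -0.6, 10.9]
finger_gap: 0.51
gripper_force: 32.4
```

```bash
python3 chk.py -.100
```

```text
force tool [ 5.9  1.3 -9.4]
turn [ 0.2 -0.1  0.1] then shift [ 2.4 -0.4  2.8] | shift before turn [ 2.4 -0.4  2.8]
```

Call:
jog_arm(plan=[{"xyz": [-1.5,0,-0.6],"turn": [0,0,0],"jaw": -0.6},{"xyz": [-1.5,0,0],"turn": [0,0,0],"jaw": -0.6},{"xyz": [-1,0,0],"turn": [0,0,0],"jaw": -0.6},{"xyz": [0,0,0],"turn": [0,0,0],"jaw": -0.6}])

```text
time: 45.85
ee_pos: [0.6699, 0.2263, 0.2198]
orientation: [0.987, -2.624, 0.171]
contact_force: [-11.1, -8.3, 16.6]
finger_gap: 0.509
gripper_force: 32.6
```

```bash
python3 chk.py -.100
```

```text
force tool [ 18.7   1.1 -10.8]
turn [ 0.2 -0.3  0.1] then shift [ 5.5 -0.5  2.8] | shift before turn [ 5.5 -0.5  2.8]
```

Call:
jog_arm(plan=[{"xyz": [0,0,0],"turn": [0,0,0],"jaw": 0.17},{"xyz": [0,0,0],"turn": [0,0,0],"jaw": 0.17},{"xyz": [0,0,0],"turn": [0,0,0],"jaw": 0.17},{"xyz": [0,0,0],"turn": [0,0,0],"jaw": 0.17},{"xyz": [0,0,-10],"turn": [0,0,0],"jaw": 0.17},{"xyz": [0,0,-15],"turn": [0,0,0],"jaw": 0.17},{"xyz": [0,0,-25],"turn": [0,0,0],"jaw": 0.17},{"xyz": [0,0,-30],"turn": [0,0,0],"jaw": 0.17},{"xyz": [0,0,-30],"turn": [0,0,0],"jaw": 0.17},{"xyz": [10,26,0],"turn": [0,0,0],"jaw": -1},{"xyz": [10,26,0],"turn": [0,0,0],"jaw": -1},{"xyz": [10,26,0],"turn": [0,0,0],"jaw": -1},{"xyz": [10,25,0],"turn": [0,0,0],"jaw": -1},{"xyz": [10,25,0],"turn": [0,0,0],"jaw": -1},{"xyz": [10,25,0],"turn": [0,0,0],"jaw": -1},{"xyz": [10,25,0],"turn": [0,0,0],"jaw": -1},{"xyz": [10,24,0],"turn": [0,0,0],"jaw": -1},{"xyz": [0,0,0],"turn": [0,0,0],"jaw": -1}])

```text
time: 48.1
ee_pos: [0.5087, 0.355, 0.3516]
orientation: [0.991, -2.627, 0.169]
contact_force: [0.7, 0.5, 0.5]
finger_gap: 0.004
gripper_force: 0.0
```

```bash
python3 - <<'E'
from h import *
R=tray_pose(0,0,0)[1]
c=manip.capture("wrist");cv2.imwrite("pics/w5.png",c["color"])
plan(*[(tray_pose(.102,s,h)[0],R) for s,h in((.13,.19),(.108,.19))])
E
```

```text
turn [ 0.2 -0.1  0.2] then shift [  6.4  -0.6 106.8] | shift before turn [  6.3  -0.9 106.8]
turn [0. 0. 0.] then shift [-22.   0.   0.] | shift before turn [-22.   0.   0.]
```

View pics/w5.png

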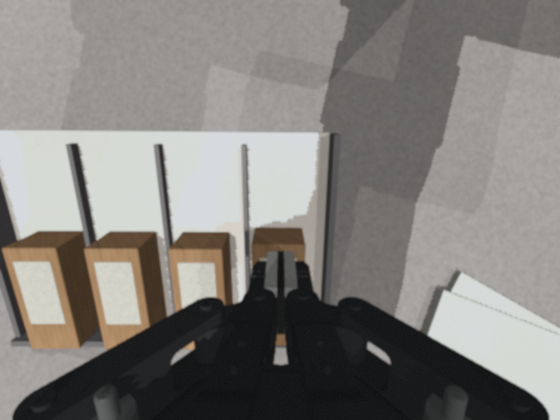

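All four cartons are in lanes. Lane 4's upper edge is at row 229 against about 233 for the others, so it is around 4 mm short. I push it down with closed fingers.

Call:
jog_arm(plan=[{"xyz": [6,0,20],"turn": [0,0,0],"jaw": -1},{"xyz": [0,0,25],"turn": [0,0,0],"jaw": -1},{"xyz": [0,0,25],"turn": [0,0,0],"jaw": -1},{"xyz": [0,0,22],"turn": [0,0,0],"jaw": -1},{"xyz": [0,0,15],"turn": [0,0,0],"jaw": -1},{"xyz": [-5,0,0],"turn": [0,0,0],"jaw": -1},{"xyz": [-5,0,0],"turn": [0,0,0],"jaw": -1},{"xyz": [-4,0,0],"turn": [0,0,0],"jaw": -1},{"xyz": [-3,0,0],"turn": [0,0,0],"jaw": -1},{"xyz": [-2,0,0],"turn": [0,0,0],"jaw": -1},{"xyz": [0,0,0],"turn": [0,0,0],"jaw": -1}])

```text
time: 49.52
ee_pos: [0.4913, 0.3383, 0.2456]
orientation: [0.989, -2.627, 0.169]
contact_force: [0.9, 0.3, -0.5]
finger_gap: -0.005
gripper_force: 0.0
```

```bash
python3 chk.py .102
```

```text
force tool [-1.  -0.4  0.1]
turn [ 0.2 -0.1  0.1] then shift [-60.4  -0.4   6.3] | shift before turn [-60.4  -0.5   6.2]
```

s≈0.110, not touching yet. I continue in small steps.

Call:
jog_arm(plan=[{"xyz": [-2,0,0],"turn": [0,0,0],"jaw": -1},{"xyz": [-1.5,0,0],"turn": [0,0,0],"jaw": -1},{"xyz": [-1.5,0,0],"turn": [0,0,0],"jaw": -1},{"xyz": [0,0,0],"turn": [0,0,0],"jaw": -1}])

```text
time: 50.02
ee_pos: [0.4945, 0.3411, 0.244]
orientation: [0.988, -2.626, 0.17]
contact_force: [-2.7, -3.2, 5.3]
finger_gap: 0.004
gripper_force: 2.7
```

```bash
python3 chk.py .102
```

```text
force tool [ 5.8 -0.6 -3.5]
turn [ 0.2 -0.2  0.1] then shift [-55.8  -0.4   6.3] | shift before turn [-55.9  -0.5   6.1]
```

Call:
jog_arm(plan=[{"xyz": [-1,0,0],"turn": [0,0,0],"jaw": -1},{"xyz": [0,0,0],"turn": [0,0,0],"jaw": -1}])

```text
time: 50.28
ee_pos: [0.4947, 0.3413, 0.2439]
orientation: [0.988, -2.624, 0.171]
contact_force: [-7.6, -6.2, 10.2]
finger_gap: 0.002
gripper_force: 6.4
```

```bash
python3 chk.py .102
```

```text
force tool [12.7  0.4 -6.2]
turn [ 0.2 -0.3  0.1] then shift [-55.5  -0.4   6.3] | shift before turn [-55.6  -0.6   6. ]
```

Carton is against the stop (12.7 N). I back off and head for the press.

Call:
jog_arm(plan=[{"xyz": [4,0,0],"turn": [0,0,0],"jaw": -1},{"xyz": [4,0,-10],"turn": [0,0,0],"jaw": -1},{"xyz": [0,0,-30],"turn": [0,0,0],"jaw": -1},{"xyz": [0,0,-35],"turn": [0,0,0],"jaw": -1},{"xyz": [0,0,-35],"turn": [0,0,0],"jaw": -1},{"xyz": [0,0,-35],"turn": [0,0,0],"jaw": -1},{"xyz": [0,0,-35],"turn": [0,0,0],"jaw": -1},{"xyz": [0,0,0],"turn": [0,0,0],"jaw": -1}])

```text
time: 51.28
ee_pos: [0.5372, 0.3775, 0.4175]
orientation: [0.99, -2.631, 0.168]
contact_force: [0.1, -0.0, -1.3]
finger_gap: -0.002
gripper_force: 0.0
```

```bash
python3 - <<'E'
from h import *
o=manip.observe();print(o["qpos"].round(2),cur()[0])
q=down(np.radians(-68))
# stand-off: pad seen from 60 mm on the -x(press) side
plan(((.47,-.26,.46),down(0)),((.47,-.26,.46),q))
plan(((.47,-.26,.46),down(np.radians(22))))
E
```

```text
[ 0.5   0.68  0.66  1.89 -0.07 -0.21] [0.53724976 0.37751638 0.41751921]
turn [ -6.9 -19.1  40.8] then shift [  67.2 -637.5  -42.5] | shift before turn [ 457.6 -435.1  118.4]
turn [ 0.  0. 68.] then shift [0. 0. 0.] | shift before turn [0. 0. 0.]
turn [ -3.1 -19.7  19.1] then shift [ 301.2 -565.9  -42.5] | shift before turn [ 457.6 -435.1  118.4]
```

Call:
jog_arm(plan=[{"xyz": [0,0,0],"turn": [-1.03,-6.57,6.37],"jaw": -1},{"xyz": [0,0,0],"turn": [-1.03,-6.57,6.37],"jaw": -1},{"xyz": [0,0,0],"turn": [-1.03,-6.57,6.37],"jaw": -1},{"xyz": [20.1,-37.7,-2.8],"turn": [0,0,0],"jaw": -1},{"xyz": [20.1,-37.7,-2.8],"turn": [0,0,0],"jaw": -1},{"xyz": [20.1,-37.7,-2.8],"turn": [0,0,0],"jaw": -1},{"xyz": [20.1,-37.7,-2.8],"turn": [0,0,0],"jaw": -1},{"xyz": [20.1,-37.7,-2.8],"turn": [0,0,0],"jaw": -1},{"xyz": [20.1,-37.7,-2.8],"turn": [0,0,0],"jaw": -1},{"xyz": [20.1,-37.7,-2.8],"turn": [0,0,0],"jaw": -1},{"xyz": [20.1,-37.7,-2.8],"turn": [0,0,0],"jaw": -1},{"xyz": [20.1,-37.7,-2.8],"turn": [0,0,0],"jaw": -1},{"xyz": [20.1,-37.7,-2.8],"turn": [0,0,0],"jaw": -1},{"xyz": [20.1,-37.7,-2.8],"turn": [0,0,0],"jaw": -1},{"xyz": [20.1,-37.7,-2.8],"turn": [0,0,0],"jaw": -1},{"xyz": [20.1,-37.7,-2.8],"turn": [0,0,0],"jaw": -1},{"xyz": [20.1,-37.7,-2.8],"turn": [0,0,0],"jaw": -1},{"xyz": [20.1,-37.7,-2.8],"turn": [0,0,0],"jaw": -1},{"xyz": [0,0,0],"turn": [0,0,0],"jaw": -1},{"xyz": [0,0,0],"turn": [0,0,0],"jaw": -1}])

```text
time: 53.78
ee_pos: [0.4683, -0.2595, 0.4589]
orientation: [0.597, -3.08, 0.002]
contact_force: [0.3, 0.3, 0.3]
finger_gap: -0.001
gripper_force: 0.0
```

```bash
python3 - <<'E'
from h import *
import pickle
c=manip.capture("wrist");im=c["color"].copy();pickle.dump(c,open("w6.pkl","wb"))
print(cur()[0])
cv2.imwrite("pics/w6.png",im)
c=manip.capture("top")
print(proj(c,(.491,-.328,.23)))
E
```

```text
[ 0.46847805 -0.25913342  0.4590824 ]
[374.51296779 237.17334154]
```

View pics/w6.png

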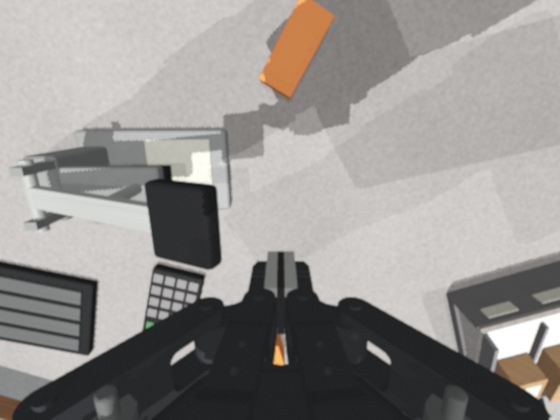

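The wrist view shows the black pad's upper face with corners at about (148,181), (210,187), (215,265) and (154,257), centre (181,223), and the lever running left to the pivot at (35,195).

```bash
python3 - <<'E'
from h import *
import pickle
c=pickle.load(open("w6.pkl","rb"))
P=[ray(c,148,181,.218),ray(c,210,187,.242),ray(c,215,265,.242),ray(c,154,257,.218)]
for p in P:print(p.round(4))
P=np.array(P);m=P.mean(0);print("pad",m, "yaw sides",[np.degrees(np.arctan2(*(P[a]-P[b])[[1,0]])).round(1) for a,b in((0,1),(3,2))], "edges",[np.degrees(np.arctan2(*(P[a]-P[b])[[1,0]])).round(1)-90 for a,b in((3,0),(2,1))])
s=manip.capture("side");print("side pad px",proj(s,m),"(seen 265,270.5)")
a=np.radians(-68);d=np.array([np.cos(a),np.sin(a)])
piv=m[:2]+.1643*d;print("pivot",piv,proj(manip.capture("top"),(*piv,.145)))
E
```

```text
[ 0.4751 -0.358   0.218 ]
[ 0.4555 -0.3129  0.242 ]
[ 0.5063 -0.2929  0.242 ]
[ 0.5311 -0.3388  0.218 ]
pad [ 0.49197563 -0.32568102  0.23      ] yaw sides [np.float64(-66.5), np.float64(-61.6)] edges [np.float64(-71.1), np.float64(-68.5)]
side pad px [264.70744564 267.5240014 ] (seen 265,270.5)
pivot [ 0.5535235  -0.47801733] [419.64064211 222.60372071]
```

```bash
python3 - <<'E'
from h import *
q=down(np.radians(23))
plan(((.4925,-.327,.42),q))
p,R=cur();print(R.round(2))
E
```

```text
turn [-0.1 -0.2 -1. ] then shift [  4.7 -71.9  39.3] | shift before turn [  3.3 -71.9  39.4]
[[-0.93 -0.37 -0.  ]
 [-0.37  0.93 -0.  ]
 [ 0.   -0.   -1.  ]]
```

Call:
jog_arm(plan=[{"xyz": [1,-18,0],"turn": [0,0,-1],"jaw": -1},{"xyz": [1,-18,0],"turn": [0,0,0],"jaw": -1},{"xyz": [1,-18,0],"turn": [0,0,0],"jaw": -1},{"xyz": [1,-18,0],"turn": [0,0,0],"jaw": -1},{"xyz": [0,0,15],"turn": [0,0,0],"jaw": -1},{"xyz": [0,0,15],"turn": [0,0,0],"jaw": -1},{"xyz": [0,0,9],"turn": [0,0,0],"jaw": -1},{"xyz": [0,0,7],"turn": [0,0,0],"jaw": -1},{"xyz": [0,0,5],"turn": [0,0,0],"jaw": -1},{"xyz": [0,0,3],"turn": [0,0,0],"jaw": -1},{"xyz": [0,0,0],"turn": [0,0,0],"jaw": -1}])

```text
time: 55.35
ee_pos: [0.4926, -0.3281, 0.4058]
orientation: [0.624, -3.076, 0.004]
contact_force: [-0.3, -1.3, 5.0]
finger_gap: 0.001
gripper_force: 2.1
```

Contact at 5 N. I follow the lever's arc down.

Call:
jog_arm(plan=[{"xyz": [0,3.4,7.3],"turn": [0,0,0],"jaw": -1},{"xyz": [0,3.4,7.3],"turn": [0,0,0],"jaw": -1},{"xyz": [0,2.8,7.6],"turn": [0,0,0],"jaw": -1},{"xyz": [0,2.8,7.6],"turn": [0,0,0],"jaw": -1},{"xyz": [0,2,7.8],"turn": [0,0,0],"jaw": -1},{"xyz": [0,2,7.8],"turn": [0,0,0],"jaw": -1},{"xyz": [0,1.4,8],"turn": [0,0,0],"jaw": -1},{"xyz": [0,1.4,8],"turn": [0,0,0],"jaw": -1},{"xyz": [0,0.7,8],"turn": [0,0,0],"jaw": -1},{"xyz": [0,0.7,8],"turn": [0,0,0],"jaw": -1},{"xyz": [0,0,7],"turn": [0,0,0],"jaw": -1},{"xyz": [0,0,6],"turn": [0,0,0],"jaw": -1},{"xyz": [0,0,0],"turn": [0,0,0],"jaw": -1}])

```text
time: 56.98
ee_pos: [0.4845, -0.3091, 0.3152]
orientation: [0.625, -3.076, 0.003]
contact_force: [2.4, 3.8, 8.6]
finger_gap: 0.002
gripper_force: 4.3
```

```bash
python3 -c "
from h import *
o=manip.observe();print(o['ee_pos'],o['contact_force'],o['gripper_force'])"
```

```text
[ 0.48447148 -0.3090504   0.31515767] [2.42024002 3.81368143 8.5959056 ] 4.303249062504619
```

Force is 8.6 N with about 12 mm to go. I continue to the bottom stop and hold there.

Call:
jog_arm(plan=[{"xyz": [0,0,5],"turn": [0,0,0],"jaw": -1},{"xyz": [0,0,4],"turn": [0,0,0],"jaw": -1},{"xyz": [0,0,3],"turn": [0,0,0],"jaw": -1},{"xyz": [0,0,1],"turn": [0,0,0],"jaw": -1},{"xyz": [0,0,0],"turn": [0,0,0],"jaw": -1}])

```text
time: 57.6
ee_pos: [0.4846, -0.3094, 0.3027]
orientation: [0.625, -3.077, 0.005]
contact_force: [1.5, 1.8, 9.2]
finger_gap: 0.003
gripper_force: 4.6
```

Call:
jog_arm(plan=[{"xyz": [0,0,1.5],"turn": [0,0,0],"jaw": -1},{"xyz": [0,0,1],"turn": [0,0,0],"jaw": -1},{"xyz": [0,0,0],"turn": [0,0,0],"jaw": -1}])

```text
time: 57.98
ee_pos: [0.4846, -0.3095, 0.3004]
orientation: [0.625, -3.077, 0.005]
contact_force: [1.9, 0.7, 9.9]
finger_gap: 0.0
gripper_force: 5.1
```

Call:
jog_arm(plan=[{"xyz": [0,0,1.5],"turn": [0,0,0],"jaw": -1},{"xyz": [0,0,1],"turn": [0,0,0],"jaw": -1},{"xyz": [0,0,0],"turn": [0,0,0],"jaw": -1}])

```text
time: 58.35
ee_pos: [0.4846, -0.3095, 0.2994]
orientation: [0.625, -3.078, 0.008]
contact_force: [-2.4, 5.6, 30.4]
finger_gap: 0.002
gripper_force: 15.7
```

Bottom stop reached (30 N). I hold, then ease up slowly.

Call:
jog_arm(plan=[{"xyz": [0,0,-0.5],"turn": [0,0,0],"jaw": -1},{"xyz": [0,0,0],"turn": [0,0,0],"jaw": -1},{"xyz": [0,0,0],"turn": [0,0,0],"jaw": -1},{"xyz": [0,0,0],"turn": [0,0,0],"jaw": -1},{"xyz": [0,0,-2],"turn": [0,0,0],"jaw": -1},{"xyz": [0,0,-3],"turn": [0,0,0],"jaw": -1},{"xyz": [0,0,-4],"turn": [0,0,0],"jaw": -1},{"xyz": [0,0,-5],"turn": [0,0,0],"jaw": -1},{"xyz": [0,0,-5],"turn": [0,0,0],"jaw": -1},{"xyz": [0,0,-5],"turn": [0,0,0],"jaw": -1},{"xyz": [0,-0.4,-5],"turn": [0,0,0],"jaw": -1},{"xyz": [0,-0.5,-5],"turn": [0,0,0],"jaw": -1},{"xyz": [0,-0.6,-5],"turn": [0,0,0],"jaw": -1},{"xyz": [0,-0.8,-5],"turn": [0,0,0],"jaw": -1},{"xyz": [0,-0.9,-5],"turn": [0,0,0],"jaw": -1},{"xyz": [0,-1,-5],"turn": [0,0,0],"jaw": -1},{"xyz": [0,-1.2,-5],"turn": [0,0,0],"jaw": -1},{"xyz": [0,0,0],"turn": [0,0,0],"jaw": -1}])

```text
time: 60.6
ee_pos: [0.4865, -0.314, 0.3571]
orientation: [0.625, -3.076, 0.003]
contact_force: [-0.9, 2.0, 7.7]
finger_gap: -0.003
gripper_force: 3.3
```

Call:
jog_arm(plan=[{"xyz": [0,-1.3,-5],"turn": [0,0,0],"jaw": -1},{"xyz": [0,-1.4,-5],"turn": [0,0,0],"jaw": -1},{"xyz": [0,-1.6,-5],"turn": [0,0,0],"jaw": -1},{"xyz": [0,-1.8,-5],"turn": [0,0,0],"jaw": -1},{"xyz": [0,-2,-5],"turn": [0,0,0],"jaw": -1},{"xyz": [0,-2,-5],"turn": [0,0,0],"jaw": -1},{"xyz": [0,-2.2,-5],"turn": [0,0,0],"jaw": -1},{"xyz": [0,-2.3,-5],"turn": [0,0,0],"jaw": -1},{"xyz": [0,-1.5,-4],"turn": [0,0,0],"jaw": -1},{"xyz": [0,0,-4],"turn": [0,0,0],"jaw": -1},{"xyz": [0,0,-4],"turn": [0,0,0],"jaw": -1},{"xyz": [0,0,0],"turn": [0,0,0],"jaw": -1}])

```text
time: 62.1
ee_pos: [0.4928, -0.3286, 0.4084]
orientation: [0.624, -3.075, 0.002]
contact_force: [0.8, -0.8, -0.8]
finger_gap: 0.004
gripper_force: 0.0
```

Lever is up and contact is released. I raise the arm clear and check the tray.

Call:
jog_arm(plan=[{"xyz": [0,0,-10],"turn": [0,0,0],"jaw": -1},{"xyz": [0,0,-20],"turn": [0,0,0],"jaw": -1},{"xyz": [0,20,-20],"turn": [0,0,0],"jaw": -1},{"xyz": [0,0,0],"turn": [0,0,0],"jaw": -1},{"xyz": [0,0,0],"turn": [0,0,0],"jaw": -1}])

```text
time: 62.72
ee_pos: [0.4851, -0.31, 0.4583]
orientation: [0.625, -3.075, 0.003]
contact_force: [-0.7, 0.5, -0.4]
finger_gap: -0.003
gripper_force: 0.0
```

```bash
python3 - <<'E'
from h import *
c=manip.capture("top");s=manip.capture("side")
a=cv2.resize(c["color"][170:290,115:250],(450,400),interpolation=cv2.INTER_CUBIC);b=cv2.resize(s["color"][130:370,190:340],(250,400),interpolation=cv2.INTER_CUBIC)
cv2.imwrite("pics/fin.png",np.hstack([a,b]))
print(manip.observe()["contact_force"])
E
```

```text
[ 0.0905771   0.24013703 -0.23805495]
```

View pics/fin.png

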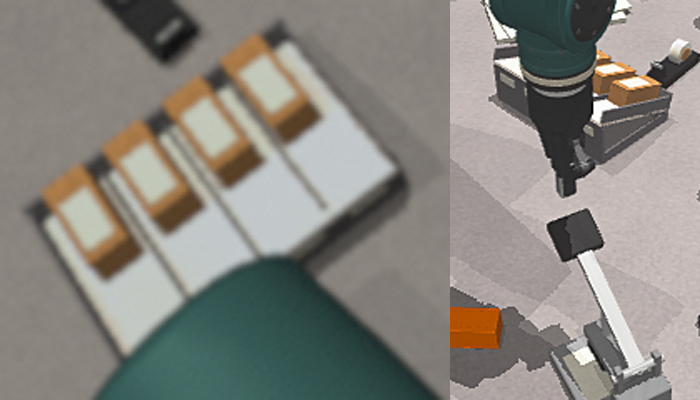

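All four cartons are aligned at the stop (left panel, a row from (90,215) to (270,85)). The lever is up at (575,235) and the robot is clear of it.

```bash
python3 -c "
from rig import manip
print(manip.sign_off())"
```

```text
the job is handed in; nothing more can be done
None
```

The job is handed in, with no verdict returned: all four cartons rest against the tray's back stop, and the lever was pulled to its bottom stop, held and eased back up; neither bystanders nor look-alikes were touched.

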